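# Face up the paint tubs in the roller issue bay

### The arm

A 6-joint arm with a two-finger parallel gripper is mounted at the origin on the work surface. World frame = base frame: x ahead of the robot, y to its left, z up, the work surface at z = 0. Lengths are in mm, angles in rad, forces in N, time in s.
With the tool pointing down it reaches from about 350 to 775 mm from the base axis. Payload 7.3 kg.
Tool frame: the origin (TCP) lies at the very end of the fingers, on their centre line; the grasp point (between the pads) lies 19 mm behind it (bot.tcp_to_grasp is the distance from the TCP to the grasp point, in mm); z points along the fingers, y is the direction in which the jaws open and shut (so a half turn about z gives the same grasp; the last joint's range is limited). The gripper opens to 92 mm and grips with 3 to 60 N. Pads are 19 mm wide; open, the fingers measure 130 mm over their backs; the gripper's body (75 mm by 190 mm) begins 47 mm behind the grasp point.
Start: joints at [0.969, 0.342, 1.524, -0, 1.275, -0.146], TCP at [231.084, 471.429, 226.741] pointing down, gripper open.
Joint ranges: [-2.53, 2.53], [-0.77, 2.02], [0.04, 2.7], [-1, 4.14], [0.28, 2.66], [-3.11, 3.11]. Speed limits (rad/s): [2.57, 2.57, 3.14, 3.14, 3.14, 3.14].

### API

Orientations are given as [roll, pitch, yaw] about the fixed x, y, z axes, in that order (R = Rz(yaw) Ry(pitch) Rx(roll)).
In Python, from plant import bot gives the robot as it stands. The module is installed in compiled form; this text tells all that it offers.
- The arm moves only by the tool carry_out, never from a script. Its argument "motion" is a list of rows, each a list of 5 numbers: the closure, from 0 (fully open) to 1 (shut), then the shift along the tool's x, y, z in mm, then the turn about the tool's z in degrees. In form: [[claw, dx, dy, dz, spin], ...]. A call has 1 to 10 rows; each row is the pose to reach, as a shift and turn from the pose measured when the call began, along the tool's axes at that moment; what a row does not reach only later rows make up. A row lasts 1/8 s, in which the tool goes at most 62.5 mm and 10.7 degrees, less where a joint would pass 70% of its speed; a pose out of reach is approached as far as the arm can. A call with a gripper value outside its range is refused whole. The fingers move at their own pace and stop on an object; the grip force is fixed at half the most. Time passes only in rows, so rows that repeat a pose let the fingers close. It gives the time, the measured TCP pose, the force and the opening at its end, in the units of the state.
- bot.get_obs(): the state, without advancing time (a new reading comes with each control period).
- bot.capture(name): name is "scene" or "top"; returns a dict with "color" (480x640x3 uint8, red, green, blue), "depth" (480x640 float32, mm along the optical axis (not along the pixel's ray), 0 where there is no reading), "K" (3x3 intrinsics, pixels), "camera_from_world" (4x4, takes a point from world to camera coordinates). Camera axes: x right, y down, z forward; pixel columns grow to the right and rows downward; lengths in mm; the calibration is good to about 2 mm. A picture is of the moment at which its call begins.
- bot.close_job(): hands the job in, once; it reports no verdict.
The state is a dict: "time": time; "joint_positions": joint angles; "dq": joint speeds; "tau": joint torques, N m; "tool_pos": TCP position; "tcp_rot": TCP orientation; "contact_force": force on the tool from outside, world axes, zero at the start; "moment": the same for the moment, N m; "grip_width": finger opening in mm.
Only numpy, scipy, OpenCV 4.12 (cv2) and the standard library are available. Lean on these libraries where they do the work, as an engineer would, in place of code of your own. Each camera call takes 0.05 s, during which the arm holds its last target.

### The job

Put the square paint tubs from the steel slide plate into the roller bay for issue: swing the bay gate right open, swing each tub a quarter turn against the corner post at the lane mouth so that the pouring cap on its lid is on the side away from the robot, and push it along the rollers until it is up against the end stop or the tub in front. When all the tubs are in, close up and square, shut the gate fully behind them. Slide the tubs, never lift or tip them (the lids are only pressed on), and leave the other things on the bench alone.

Things in the scene. Friction and masses are not known exactly. Their poses are not given: they have to be found in the camera images.
- track: fixed bench unit: steel slide plate leading into a roller lane that runs to -y and ends in the issue bay. Origin on the table under the lane's centre line, level with the corner post; x across the lane away from the robot, y back along the lane from end stop to plate, z up. All lengths below that say 'track' are mm in this frame. Plate and roller tops at z 45
- plate (a point): centre of the slide plate's top (track x -12, y 217): plate x -140 to 115, y -15 to 450, bare steel, with lips 12 mm high above it along its far, left and near edges (the near lip only from y 75 on)
- lane (a point): point on the lane's centre line at roller height, track y -190. 12 free-turning rollers, 24 mm diameter, y -18 to -345; lane 104 mm wide (x -52 to 52) between rails 18 mm above the rollers: far rail y -10 to -365, near rail y -80 to -365, its lead-in flared outward to about x -72, y -50. The bay for up to three tubs is y -350 to -80
- cornerpost: fixed corner post at the far corner of the lane mouth, origin on its axis at table level (track x 62, y 0): upright, rubber, 20 mm diameter, top 50 mm above the plate. Its lane side is flush with the far rail's inner face: a tub pushed to -y that catches it with the far half of its leading face swings round it counter-clockwise (from above) into the lane
- stop (a point): centre of the end stop's face at roller height (track x 0, y -350); the stop is 45 mm high above the rollers
- gate (a joint): angle of the bay gate's upright hinge, rad: 0 = shut, arm across the lane along track +x at y -50; grows as the arm swings counter-clockwise from above, out over the plate side, to 2.2 = fully open, arm pointing back towards the robot and the plate. Light hinge friction (under 1 N at the knob); stays where it is left
- gate_hinge (a point): the gate's hinge axis on the near side of the lane (track x -84, y -50), at mid-height of the arm. Arm: 12 mm thick, 142 mm long from the axis, 26 to 48 mm above the rollers, so it passes above the rails. Pillar and hub 24 mm in diameter
- gate_knob (a point): middle of the black upright knob (18 mm diameter, 28 mm high) on the gate arm, 126 mm from the hinge axis; its top is 76 mm above the rollers
- tubA: square white plastic paint tub, 90 x 90 mm, 75 mm high, 0.4 to 0.75 kg, too wide to grip; origin at the centre of its underside; pouring cap towards its own -y side. At the start the cap points roughly down the lane (track -y); in the bay it must be on the track's +x side: a quarter turn counter-clockwise from above. May be absent (None)
- capA (a point): centre of the flat grey pouring cap (30 mm across, almost flush) on the lid of tubA, 26 mm from the lid's centre, 76 mm above the tub's underside
- tubB: square white plastic paint tub, 90 x 90 mm, 75 mm high, 0.4 to 0.75 kg, too wide to grip; origin at the centre of its underside; pouring cap towards its own -y side. At the start the cap points roughly down the lane (track -y); in the bay it must be on the track's +x side: a quarter turn counter-clockwise from above. May be absent (None)
- capB (a point): centre of the flat grey pouring cap (30 mm across, almost flush) on the lid of tubB, 26 mm from the lid's centre, 76 mm above the tub's underside
- tubC: square white plastic paint tub, 90 x 90 mm, 75 mm high, 0.4 to 0.75 kg, too wide to grip; origin at the centre of its underside; pouring cap towards its own -y side. At the start the cap points roughly down the lane (track -y); in the bay it must be on the track's +x side: a quarter turn counter-clockwise from above. May be absent (None)
- capC (a point): centre of the flat grey pouring cap (30 mm across, almost flush) on the lid of tubC, 26 mm from the lid's centre, 76 mm above the tub's underside
- brush: paint brush 200 mm long, lying beyond the unit, a bystander to be left alone; origin at its underside
- tape: roll of yellow masking tape, 96 mm across, 36 mm high, beyond the lane, a bystander to be left alone; origin at its underside
- sampletin: round sample tin, 72 mm across, 85 mm high, beyond the lane, a bystander to be left alone; origin at its underside
- sandblock: cork sanding block, 95 x 55 x 30 mm, on the far left corner of the slide plate, a bystander to be left alone; origin at its underside
- kettle: black paint kettle, 130 mm across, 110 mm high, between robot and lane, a bystander to be left alone; origin at its underside
- scraper: scraper 190 mm long, 16 mm high, between robot and plate, a bystander to be left alone; origin at its underside
- tray: black roller tray, 260 x 170 x 40 mm, left of the plate, a bystander to be left alone; origin at its underside

How it is judged (in metres and radians):
On the way, in this order (a step that is already met when the one before it is completed fails the run):
1. the gate is swung right open (value of joint gate above 1.7 rad), for 0.2 s.
2. a tub is pushed against the corner post (contact force between any of tubA, tubB, tubC and cornerpost above 0.5 N), for 0.1 s.
3. all the tubs stand in the bay, caps on the far side, closed up to the end stop (x of tubA in the frame of track between -0.02 and 0.02 m and y of each of tubA, tubB, tubC in the frame of track below -0.105 m and z of each of tubA, tubB, tubC in the frame of track below 0.055 m and x of each of capA, capB, capC in the frame of track above 0.012 m and angle between the y axis of each of tubA, tubB, tubC and the x axis of track, either way round below 0.14 rad and (horizontal distance between tubA and tubB below 0.105 m or horizontal distance between tubA and tubC below 0.105 m) and x of tubB in the frame of track between -0.02 and 0.02 m and (horizontal distance between tubB and tubA below 0.105 m or horizontal distance between tubB and tubC below 0.105 m) and x of tubC in the frame of track between -0.02 and 0.02 m and (horizontal distance between tubC and tubA below 0.105 m or horizontal distance between tubC and tubB below 0.105 m) and y of any of tubA, tubB, tubC in the frame of track below -0.29 m), for 0.2 s.
At the end, for the whole second after the job is handed in: every tub present stands at rest in the bay (within 20 mm of the lane's centre line), cap on the far side, square within 8 degrees, the first within 15 mm of the end stop, each within 15 mm of a neighbour; the gate shut within 0.10 rad (all of step 3 and linear speed of each of tubA, tubB, tubC below 0.02 m/s and value of joint gate below 0.1 rad); the robot touches nothing.
It fails at once if a tub is lifted more than 20 mm or drops off the unit (height (world z) of any of tubA, tubB, tubC above 0.065 m or height (world z) of any of tubA, tubB, tubC below 0.03 m).
It fails at once if a tub is tipped more than about 17 degrees (angle between any of tubA, tubB, tubC's own z axis and vertical above 0.3 rad).
It fails at once if another thing on the bench is moved more than 30 mm (distance of any of brush, tape, sampletin, sandblock, kettle, scraper, tray from where it was at the start of the episode above 0.03 m).
Of tubA, tubB, tubC only 2 to 3 are there at a start; the rules pass over those that are not, and their reading is None.
At some moment in a run one of tubA, tubB, tubC may be knocked a few centimetres aside while the robot is not near it.
It also fails if it takes over 210 s, if anything falls off the work surface, if the arm or the gripper's body presses on something with over 40 N, if the wrist force passes 120 N, or if a joint passes its speed limit or range.

## Working session

There is one attempt and no reset: what is moved stays moved. The work goes in short steps, Python scripts to look and compute and a tool call to move; the robot and the scene stay as the last step left them, time stands still between calls to the robot, and variables do not carry over. Pictures are saved under pics/ and viewed, and the job is handed in when it is done.

Besides the shell and the picture viewer there is one more tool, called as name(argument=value, ...) on one line, values as JSON. carry_out: Moves the arm, as the interface text tells. Its arguments: {"type":"object","properties":{"motion":{"type":"array","items":{"type":"array","items":{"type":"number"}}}},"required":["motion"]}

```bash
mkdir -p pics
cat > h.py <<'E'
import numpy as np, cv2
from plant import bot
def cap(n,save=None):
    c=bot.capture(n)
    if save: cv2.imwrite('pics/'+save+'.png',cv2.cvtColor(c['color'],cv2.COLOR_RGB2BGR))
    return c
def pts(c):
    """world point per pixel from depth"""
    d=c['depth'];K=c['K'];h,w=d.shape
    u,v=np.meshgrid(np.arange(w),np.arange(h))
    P=np.stack([(u-K[0,2])/K[0,0]*d,(v-K[1,2])/K[1,1]*d,d],-1)
    T=np.linalg.inv(c['camera_from_world'])
    return P@T[:3,:3].T+T[:3,3]
def ray(c,u,v,z):
    K=c['K'];T=np.linalg.inv(c['camera_from_world'])
    d=T[:3,:3]@np.array([(u-K[0,2])/K[0,0],(v-K[1,2])/K[1,1],1]);o=T[:3,3]
    return o+d*(z-o[2])/d[2]
E
python3 - <<'E'
from h import *
o=bot.get_obs();print({k:np.round(v,3) for k,v in o.items()})
for n in('scene','top'):
    c=cap(n,n+'0');print(np.linalg.inv(c['camera_from_world']).round(2),c['K'])
E
```

```text
{'time': np.float64(0.0), 'joint_positions': array([ 0.969,  0.343,  1.525,  0.   ,  1.275, -0.146]), 'dq': array([-0.001,  0.002,  0.001,  0.   , -0.   ,  0.   ]), 'tau': array([ 1.0000e-03, -4.3124e+01, -2.4422e+01,  7.2000e-02,  5.6000e-02,
       -0.0000e+00]), 'tool_pos': array([230.822, 471.077, 226.042]), 'tcp_rot': array([-3.14 , -0.   ,  2.686]), 'contact_force': array([-0.051,  0.474,  0.33 ]), 'moment': array([0.012, 0.023, 0.091]), 'grip_width': np.float64(91.812)}
[[-8.70000e-01  2.70000e-01 -4.20000e-01  1.19863e+03]
 [ 5.00000e-01  4.60000e-01 -7.40000e-01  1.29119e+03]
 [-0.00000e+00 -8.50000e-01 -5.30000e-01  9.45080e+02]
 [ 0.00000e+00  0.00000e+00  0.00000e+00  1.00000e+00]] [[541.74837931   0.         316.68415795]
 [  0.         541.74837931 243.2520304 ]
 [  0.           0.           1.        ]]
[[ 1.00000e-02 -9.80000e-01  2.00000e-01  2.48200e+02]
 [-1.00000e+00 -1.00000e-02  2.00000e-02  1.10220e+02]
 [-2.00000e-02 -2.00000e-01 -9.80000e-01  1.55797e+03]
 [ 0.00000e+00  0.00000e+00  0.00000e+00  1.00000e+00]] [[559.23892605   0.         319.15560584]
 [  0.         559.23892605 238.83765886]
 [  0.           0.           1.        ]]
```

View pics/top0.png

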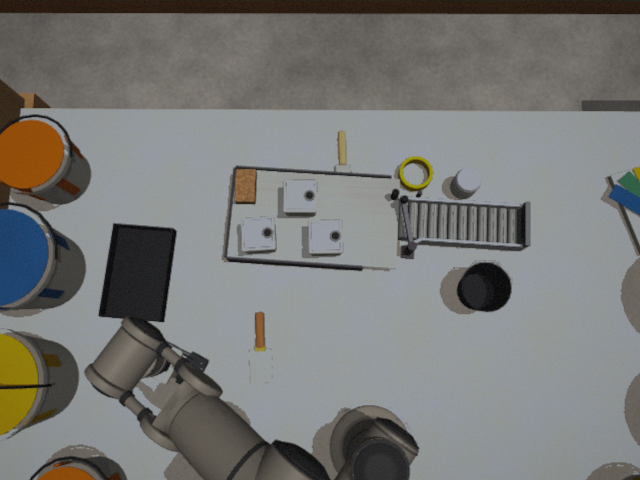

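View pics/scene0.png

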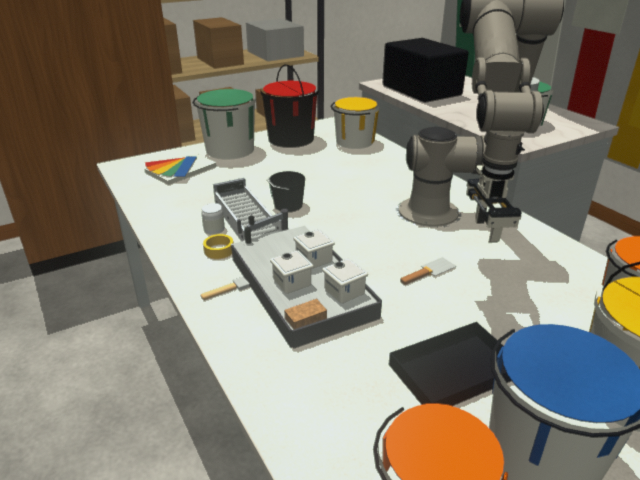

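The top view shows three tubs at about (300,197), (258,234) and (325,237), with the caps to the right (down the lane). The gate lies across the lane from (408,252) to (404,200). The post is near (395,194), and the stop is at (526,225).

Run:
```python
from h import *
c=cap('top');im=c['color'];P=pts(c)
big=cv2.resize(im[140:290,215:545],None,fx=2.4,fy=2.4,interpolation=cv2.INTER_CUBIC);cv2.imwrite('pics/z0.png',big[...,::-1])
np.set_printoptions(suppress=True,linewidth=200)
for u,v in [(300,197),(258,234),(325,237),(245,185),(350,200),(310,172),(228,220),(300,264),(465,203),(465,242),(528,225),(408,252),(404,200),(395,194),(470,222),(200,200),(450,202),(451,243)]:
    print(u,v,P[v,u].round(1),im[v,u])
```

```text
300 197 [651.4 191.9 118.2] [151 155 161]
258 234 [548.6 300.1 122.6] [151 154 164]
325 237 [543.1 124.  117.5] [150 155 162]
245 185 [695.3 346.5  79.5] [143 105  69]
350 200 [665.8  55.7  39.1] [152 157 157]
310 172 [744.4 169.   47.9] [43 45 46]
228 220 [603.2 394.9  48.3] [69 66 69]
300 264 [483.6 192.9  34.2] [34 29 32]
465 203 [ 654.  -260.3   59.6] [101 104 108]
465 242 [ 544.4 -255.9   60. ] [149 154 163]
528 225 [ 586.2 -417.8   90.6] [101 102 108]
408 252 [ 518.8 -103.6   40.9] [23 22 20]
404 200 [645.1 -84.8 118.5] [33 30 34]
395 194 [667.2 -63.5  98.3] [29 26 26]
470 222 [ 604.4 -276.2   42.3] [107 110 106]
200 200 [672.4 487.2   3.4] [152 157 158]
450 202 [ 657.8 -220.2   55. ] [100 104 109]
451 243 [ 543.9 -220.9   46.7] [55 54 56]
```

View pics/z0.png

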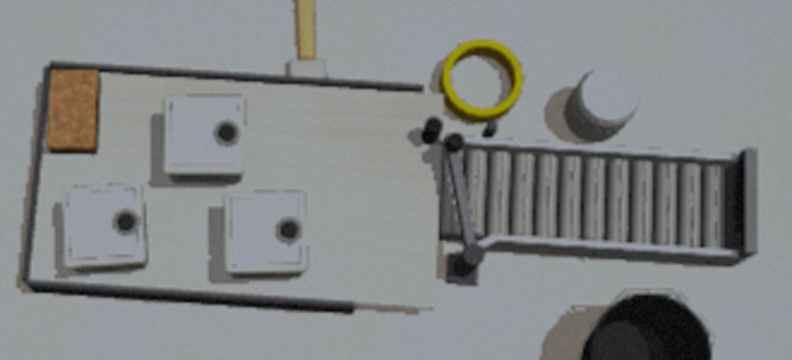

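Run:
```python
from h import *
np.set_printoptions(suppress=True,linewidth=200)
cs=[cap('top') for _ in range(6)];c=cs[0]
g=np.mean([cv2.cvtColor(k['color'],cv2.COLOR_RGB2GRAY).astype(float) for k in cs],0)
def ridge(cols,v0,v1,z,dark,slope=None):
    out=[]
    for u in cols:
        va=v0+(v1-v0)*(u-cols[0])/(cols[-1]-cols[0]); r=np.arange(int(va)-7,int(va)+8)
        s=g[r,u]; w=np.clip((90-s) if dark else (s-125),0,None)
        if w.sum()>0: out.append(ray(c,u,(w*r).sum()/w.sum(),z))
    out=np.array(out);n=out[:,1]; p=np.polyfit(out[:,1],out[:,0],1);res=out[:,0]-np.polyval(p,out[:,1])
    k=abs(res)<3;p=np.polyfit(out[k,1],out[k,0],1)
    print('slope',p,'angle deg',np.degrees(np.arctan(-p[0])),'rms',np.std(res),k.sum(),len(k))
ridge(np.arange(262,330),169,172,57,True)
ridge(np.arange(345,388),174,177,57,True)
ridge(np.arange(235,358),259,268,57,True)
c=cs[0]
for nm,u0,u1,v0,v1 in [('gate',375,435,180,265),('stop',500,540,190,260)]:
    b=cv2.resize(g[v0:v1,u0:u1].astype(np.uint8),None,fx=8,fy=8,interpolation=cv2.INTER_NEAREST);b=cv2.convertScaleAbs(b,alpha=1.4)
    cv2.imwrite(f'pics/z_{nm}.png',b[:600])
np.save('g.npy',g)
```

```text
slope [  0.06020371 731.68649421] angle deg -3.4452603050100166 rms 0.3332381217031306 68 68
slope [  0.06285798 731.89847277] angle deg -3.596765115575343 rms 0.2665126048438074 43 43
slope [  0.06119228 467.63080648] angle deg -3.5016930061321565 rms 0.7502121825824937 121 123
```

View pics/z_gate.png

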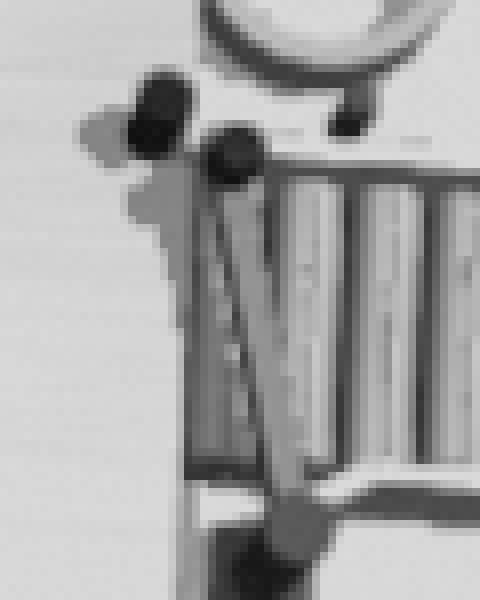

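View pics/z_stop.png

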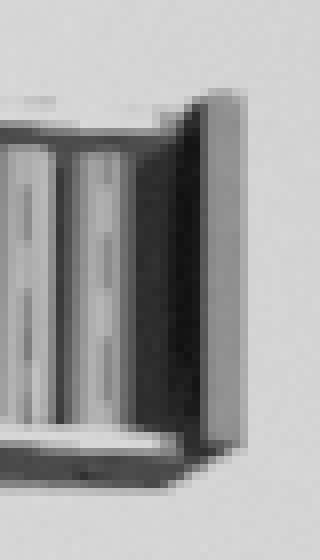

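```bash
cat >> h.py <<'E'
YAW=np.radians(-3.5)
E
python3 - <<'E'
from h import *
c=cap('top')
a=YAW;R=np.array([[np.cos(a),-np.sin(a)],[np.sin(a),np.cos(a)]])
def org(u,v,z,t): p=ray(c,u-.06,v-.06,z)[:2];return p.round(1),(p-R@np.array(t)).round(1)
print('post',org(395.2,191.7,95,(62,0)))
print('stopfar/near',org(524.7,202,90,(0,-350)),org(525,246,90,(0,-350)))
print('hub',org(412.2,245.8,95,(-84,-50)))
k=ray(c,403.9,198.8,121)[:2];print('knob',k)
print('plate right edge',org(399.5,180,45,(0,-15)),org(398,235,45,(0,-15)))
print('plate left lip outer', org(231.5,200,57,(0,450)))
print('rail far inner',[org(u,v,63,(52,-200)) for u,v in((420,200.9),(515,206.5))])
E
```

```text
post (array([674.8, -64.4]), array([612.9, -60.6]))
stopfar/near (array([ 650. , -412.9]), array([671.3, -63.6])) (array([ 529.2, -406.5]), array([550.6, -57.2]))
hub (array([ 526.1, -107.3]), array([613. , -62.5]))
knob [647.68390874 -84.21274026]
plate right edge (array([723.6, -82.9]), array([724.5, -68. ])) (array([565.5, -76.3]), array([566.5, -61.3]))
plate left lip outer (array([658.6, 386.3]), array([631.1, -62.9]))
rail far inner [(array([ 658.3, -136.1]), array([618.6,  66.8])), (array([ 644.4, -395.4]), array([ 604.7, -192.6]))]
```

```bash
cat >> h.py <<'E'
O=np.array([611.5,-61.5]);R2=np.array([[np.cos(YAW),-np.sin(YAW)],[np.sin(YAW),np.cos(YAW)]])
def tr(p): return R2.T@(np.asarray(p)[:2]-O)     # world->track
def wo(t): return R2@np.asarray(t)+O             # track->world
def tubs(save=None,show=True):
    c=cap('top',save);P=pts(c);g=cv2.cvtColor(c['color'],cv2.COLOR_RGB2GRAY)
    m=((P[...,2]>98)&(P[...,2]<140)).astype(np.uint8)
    T=(P[...,:2]-O)@R2
    m[(T[...,0]<-160)|(T[...,0]>85)|(T[...,1]<-345)|(T[...,1]>460)]=0
    m=cv2.morphologyEx(m,cv2.MORPH_OPEN,np.ones((5,5),np.uint8))
    # caps: dark blobs inside the mask hull
    out=[]
    d=((g<75)&(cv2.dilate(m,np.ones((3,3)))>0)).astype(np.uint8)
    n,l,s,ce=cv2.connectedComponentsWithStats(d)
    caps=[tr(ray(c,*ce[i],121)) for i in range(1,n) if 35<s[i,4]<180 and s[i,2]<16 and s[i,3]<16]
    cn,_=cv2.findContours(m,cv2.RETR_EXTERNAL,cv2.CHAIN_APPROX_NONE)
    for k in cn:
        if cv2.contourArea(k)<300: continue
        q=np.array([tr(ray(c,*p[0],120)) for p in k],np.float32)
        (x,y),(w,h),an=cv2.minAreaRect(q)
        a=(an+45)%90-45
        out.append((x,y,w,h,a))
        if show: print('tub track c=(%.0f,%.0f) size %.0fx%.0f ang %.1f'%out[-1])
    if show: print('caps track',[tuple(k.round(0)) for k in caps])
    return out,caps
def st():
    o=bot.get_obs();p=o['tool_pos'];print('t %.2f tcp'%o['time'],p.round(1),'track',tr(p).round(1),'yaw %.1f'%np.degrees(o['tcp_rot'][2]),'F',o['contact_force'].round(1),'w %.1f'%o['grip_width']);return o
def mv(tx,ty,z,yaw=None):
    """tool-axis shift needed to go to track point (tx,ty), height z, world yaw deg"""
    o=bot.get_obs();p=o['tool_pos'];r,pi,ya=o['tcp_rot']
    from scipy.spatial.transform import Rotation as Ro
    M=Ro.from_euler('xyz',[r,pi,ya]).as_matrix()
    d=M.T@(np.r_[wo((tx,ty)),z]-p)
    sp=0 if yaw is None else -((yaw-np.degrees(ya)+180)%360-180)
    print('to (%.0f,%.0f,%.0f): d='%(tx,ty,z),d.round(1),'spin %.1f'%sp,'rows>=%.1f'%max(np.linalg.norm(d)/62.5,abs(sp)/10.7))
    return d,sp
E
python3 - <<'E'
from h import *
tubs();st()
c=cap('top')
k=tr(ray(c,403.9,198.8,121));print('knob',k, np.arctan2(k[1]+50,k[0]+84))
mv(k[0],k[1],170,10.5);mv(k[0],k[1],102,10.5)
E
```

```text
tub track c=(-78,180) size 88x87 ang 4.0
tub track c=(-82,358) size 90x90 ang 7.9
tub track c=(27,257) size 88x88 ang 4.0
caps track [(np.float64(31.0), np.float64(232.0)), (np.float64(36.0), np.float64(-21.0)), (np.float64(-78.0), np.float64(334.0)), (np.float64(-74.0), np.float64(155.0))]
t 0.55 tcp [231.1 471.4 226.7] track [-412.2  508.7] yaw 153.9 F [ 0.4  0.1 -0.6] w 92.0
knob [ 37.50299808 -20.46140164] 0.23848355359343654
to (38,-20,170): d= [-618.7 -315.5   56.7] spin 143.4 rows>=13.4
to (38,-20,102): d= [-618.7 -315.5  124.7] spin 143.4 rows>=13.4
```

carry_out(motion=[[0.3,-60,-30,0,10],[0.4,-120,-60,0,20],[0.5,-180,-90,0,30],[0.6,-235,-120,0,40],[0.7,-290,-150,0,50],[0.72,-345,-177,0,60],[0.72,-400,-205,0,70],[0.72,-455,-233,0,80],[0.72,-510,-262,0,90],[0.72,-560,-290,0,100]])

```text
time: 1.85
tool_pos: [604.1, -32.6, 226.8]
tcp_rot: [3.141, -0.0, 0.935]
contact_force: [0.6, 0.7, 0.2]
grip_width: 25.7
```

Run:
```python
from h import *
st();mv(37.5,-20.5,140,10.5);mv(37.5,-20.5,102,10.5)
```

```text
t 1.85 tcp [604.1 -32.6 226.8] track [-9.2 28.4] yaw 53.5 F [0.6 0.7 0.2] w 25.7
to (38,-20,140): d= [-15.7  65.8  86.8] spin 43.0 rows>=4.0
to (38,-20,102): d= [-15.7  65.7 124.8] spin 43.0 rows>=4.0
```

carry_out(motion=[[0.62,-8,35,20,10],[0.62,-16,66,40,20],[0.62,-16,66,60,30],[0.62,-16,66,75,40],[0.62,-16,66,80,43],[0.62,-16,66,80,43],[0.62,-16,66,100,43],[0.62,-16,66,115,43],[0.62,-16,66,122,43],[0.62,-16,66,122,43]])

```text
time: 3.1
tool_pos: [647.5, -84.6, 104.4]
tcp_rot: [-3.141, 0.0, 0.184]
contact_force: [0.3, 0.0, -0.3]
grip_width: 34.8
```

Run:
```python
from h import *
st();c=cap('top','g1');c=cap('scene');cv2.imwrite('pics/g1s.png',cv2.resize(c['color'][180:300,190:340],None,fx=4,fy=4)[...,::-1])
H=np.array([-84,-50])
import math
print('radius/angle now',)
for a in [.24,.6,1.0,1.4,1.8,2.15]:
    t=H+126*np.array([math.cos(a),math.sin(a)]);mv(*t,105,10.5+math.degrees(a-.24))
```

```text
t 3.10 tcp [647.5 -84.6 104.4] track [ 37.4 -20.9] yaw 10.6 F [ 0.3  0.  -0.3] w 34.8
radius/angle now
to (38,-20,105): d= [ 0.7 -0.8  0.4] spin 0.1 rows>=0.0
to (20,21,105): d= [ -7.2 -45.2   0.3] spin -20.6 rows>=1.9
to (-16,56,105): d= [-33.5 -87.8   0.3] spin -43.5 rows>=4.1
to (-63,74,105): d= [ -74.4 -116.7    0.2] spin -66.4 rows>=6.2
to (-113,73,105): d= [-123.3 -127.4    0.2] spin -89.3 rows>=8.3
to (-153,55,105): d= [-1.666e+02 -1.205e+02  1.000e-01] spin -109.4 rows>=10.2
```

View pics/g1s.png

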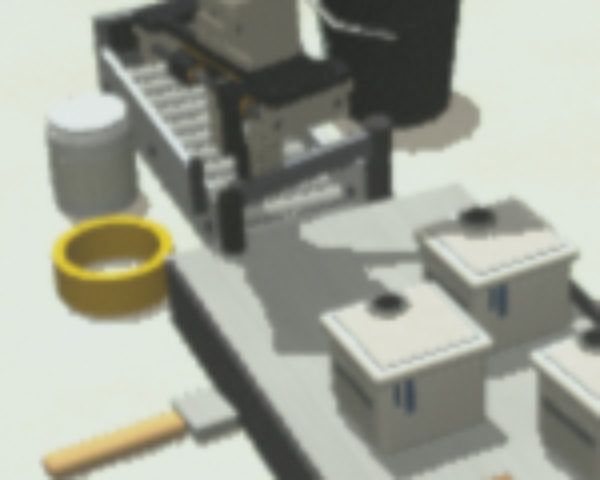

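```bash
cat >> h.py <<'E'
def gatearc(angs,z=104,a0=None):
    o=bot.get_obs()
    for a in angs:
        t=np.array([-84,-50])+126*np.array([np.cos(a),np.sin(a)]);mv(*t,z,np.degrees(a-.24)+10.5)
E
python3 - <<'E'
from h import *
gatearc(np.arange(.34,1.3,.12))
E
```

```text
to (35,-8,104): d= [  0.1 -13.3   1.4] spin -5.7 rows>=0.5
to (29,6,104): d= [ -2.2 -28.3   1.4] spin -12.5 rows>=1.2
to (21,19,104): d= [ -6.3 -42.8   1.4] spin -19.4 rows>=1.8
to (12,31,104): d= [-12.1 -56.8   1.3] spin -26.3 rows>=2.5
to (2,42,104): d= [-19.6 -69.9   1.3] spin -33.2 rows>=3.1
to (-10,52,104): d= [-28.5 -82.1   1.3] spin -40.0 rows>=3.7
to (-22,60,104): d= [-38.9 -93.1   1.3] spin -46.9 rows>=4.4
to (-36,67,104): d= [ -50.5 -102.8    1.3] spin -53.8 rows>=5.0
```

carry_out(motion=[[0.62,0,-13,0,-6],[0.62,-2,-28,0,-12],[0.62,-6,-43,0,-19],[0.62,-12,-57,0,-26],[0.62,-20,-70,0,-33],[0.62,-28,-82,0,-40],[0.62,-39,-93,0,-47],[0.62,-50,-103,0,-54],[0.62,-50,-103,0,-54]])

```text
time: 4.32
tool_pos: [580.0, 7.8, 106.2]
tcp_rot: [3.139, -0.001, 1.126]
contact_force: [0.8, 0.4, -0.4]
grip_width: 34.7
```

Run:
```python
from h import *
st();c=cap('top','g2');gatearc(np.arange(1.3,2.26,.12))
cv2.imwrite('pics/g2.png',cv2.resize(c['color'][140:290,215:545],None,fx=2.4,fy=2.4)[...,::-1])
```

```text
t 4.33 tcp [580.    7.8 106.2] track [-35.7  67.2] yaw 64.5 F [ 0.8  0.4 -0.4] w 34.7
to (-50,71,104): d= [ -1.5 -15.8   2.1] spin -6.8 rows>=0.6
to (-65,75,104): d= [ -4.1 -30.7   2. ] spin -13.7 rows>=1.3
to (-80,76,104): d= [ -8.5 -45.2   2. ] spin -20.5 rows>=1.9
to (-95,75,104): d= [-14.6 -59.    1.9] spin -27.4 rows>=2.6
to (-110,73,104): d= [-22.3 -72.    1.9] spin -34.3 rows>=3.2
to (-125,69,104): d= [-31.5 -84.    1.8] spin -41.2 rows>=3.8
to (-139,63,104): d= [-42.  -94.8   1.8] spin -48.0 rows>=4.5
to (-152,56,104): d= [ -53.8 -104.3    1.8] spin -54.9 rows>=5.1
```

View pics/g2.png

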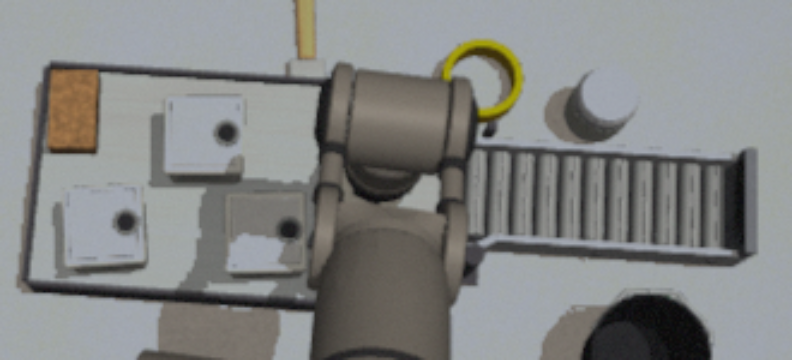

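carry_out(motion=[[0.62,-2,-16,0,-7],[0.62,-4,-31,0,-14],[0.62,-8,-45,0,-20],[0.62,-15,-59,0,-27],[0.62,-22,-72,0,-34],[0.62,-31,-84,0,-41],[0.62,-42,-95,0,-48],[0.62,-54,-105,0,-55],[0.62,-58,-108,0,-55],[0.62,-58,-108,0,-55]])

```text
time: 5.62
tool_pos: [458.8, 1.3, 106.0]
tcp_rot: [3.138, 0.002, 2.081]
contact_force: [-0.4, 0.4, -0.1]
grip_width: 35.1
```

carry_out(motion=[[0.62,0,0,0,0],[0.62,0,0,-30,0],[0.62,0,0,-60,0],[0.62,0,0,-90,0],[0.62,0,0,-90,0]])

```text
time: 6.25
tool_pos: [460.1, 1.3, 198.0]
tcp_rot: [3.134, 0.005, 2.08]
contact_force: [-0.2, 0.6, -0.6]
grip_width: 35.1
```

Run:
```python
from h import *
st();c=cap('top','g3')
cv2.imwrite('pics/g3.png',cv2.resize(c['color'][140:290,215:545],None,fx=2.4,fy=2.4)[...,::-1])
c=cap('scene');cv2.imwrite('pics/g3s.png',cv2.resize(c['color'][150:350,190:440],None,fx=3,fy=3)[...,::-1])
```

```text
t 6.25 tcp [460.1   1.3 198. ] track [-154.9   53.4] yaw 119.2 F [-0.2  0.6 -0.6] w 35.1
```

View pics/g3.png

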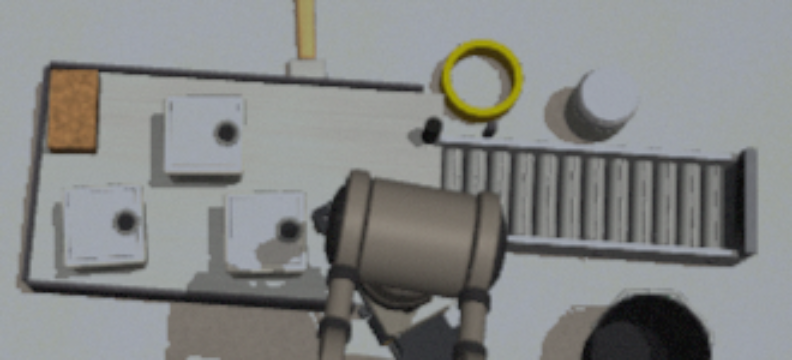

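View pics/g3s.png

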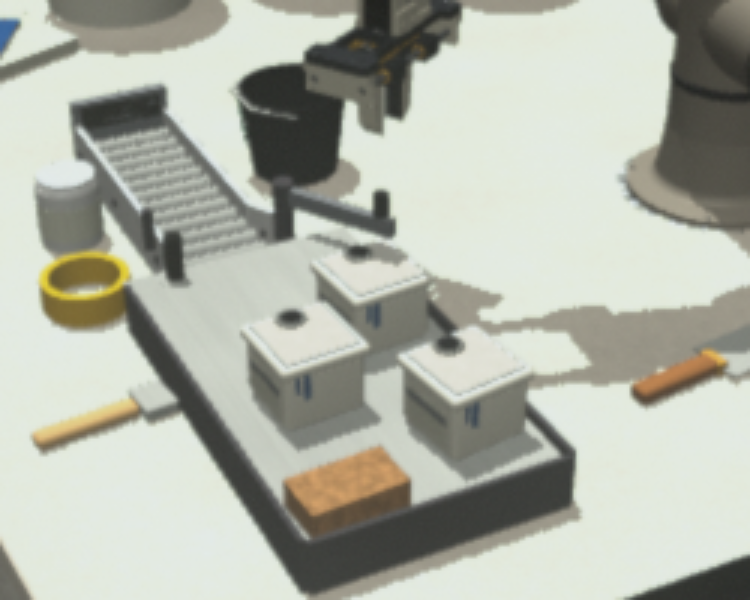

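Gate is open (arm points back to the robot). Next comes the far tub.

```bash
cat >> h.py <<'E'
def pose(theta,s,off=-12,slack=1.5):
    """track TCP + yaw for pusher behind a tub swinging on post"""
    th=np.radians(theta);n=np.array([np.sin(th),-np.cos(th)]);t=np.array([np.cos(th),np.sin(th)])
    return np.array([62,0])-n*(55+45+9.5+slack)-t*(s-off),86.5+theta
E
python3 - <<'E'
from h import *
tubs();st();mv(15,330,160,86.5);mv(15,330,70,86.5)
E
```

```text
tub track c=(-78,180) size 88x87 ang 4.0
tub track c=(-82,358) size 90x90 ang 7.9
tub track c=(27,257) size 88x88 ang 4.0
caps track [(np.float64(31.0), np.float64(232.0)), (np.float64(-78.0), np.float64(334.0)), (np.float64(-76.0), np.float64(155.0))]
t 6.40 tcp [458.1   1.5 195.2] track [-157.    53.5] yaw 119.2 F [-0.4 -0.8 -0.9] w 34.6
to (15,330,160): d= [139.9 294.   35.6] spin 32.7 rows>=5.2
to (15,330,70): d= [140.  293.8 125.6] spin 32.7 rows>=5.6
```

carry_out(motion=[[0.8,28,58,0,8],[0.8,56,116,0,16],[0.8,84,174,0,24],[0.8,112,232,10,33],[0.8,140,294,30,33],[0.8,140,294,35,33],[0.8,140,294,75,33],[0.8,140,294,110,33],[0.8,140,294,125,33],[0.8,140,294,125,33]])

```text
time: 7.65
tool_pos: [646.1, 266.8, 69.0]
tcp_rot: [-3.141, 0.001, 1.504]
contact_force: [0.4, -0.1, 0.6]
grip_width: 18.6
```

Run:
```python
from h import *
st();p,y=pose(0,35);print(p)
mv(15,p[1]+8,70,86.5)
```

```text
t 7.65 tcp [646.1 266.8  69. ] track [ 14.4 329.8] yaw 86.2 F [ 0.4 -0.1  0.6] w 18.6
[ 15. 111.]
to (15,119,70): d= [-210.8    1.8   -0.8] spin -0.3 rows>=3.4
```

carry_out(motion=[[0.8,-22,1,0,0],[0.8,-45,1,0,0],[0.8,-70,1,0,0],[0.8,-95,1,0,0],[0.8,-120,1,0,0],[0.8,-145,1,0,0],[0.8,-170,1,0,0],[0.8,-190,1,0,0],[0.8,-200,1,0,0],[0.8,-204,1,0,0]])

```text
time: 8.9
tool_pos: [633.8, 62.6, 70.6]
tcp_rot: [3.14, -0.0, 1.503]
contact_force: [0.8, 7.6, 4.6]
grip_width: 18.4
```

Run:
```python
from h import *
st();tubs()
c=cap('top');cv2.imwrite('pics/a1.png',cv2.resize(c['color'][140:290,215:545],None,fx=2.4,fy=2.4)[...,::-1])
c=cap('scene');cv2.imwrite('pics/a1s.png',cv2.resize(c['color'][150:350,190:440],None,fx=3,fy=3)[...,::-1])
```

```text
t 8.90 tcp [633.8  62.6  70.6] track [ 14.7 125.2] yaw 86.1 F [0.8 7.6 4.6] w 18.4
tub track c=(-80,201) size 89x45 ang 4.4
tub track c=(-82,358) size 90x90 ang 7.9
caps track [(np.float64(-78.0), np.float64(334.0))]
```

View pics/a1.png

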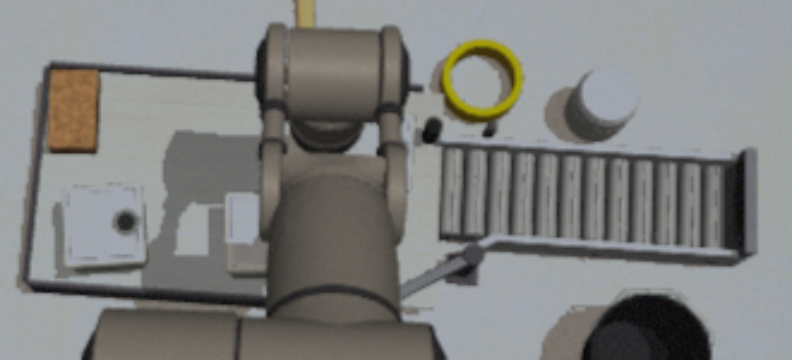

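View pics/a1s.png

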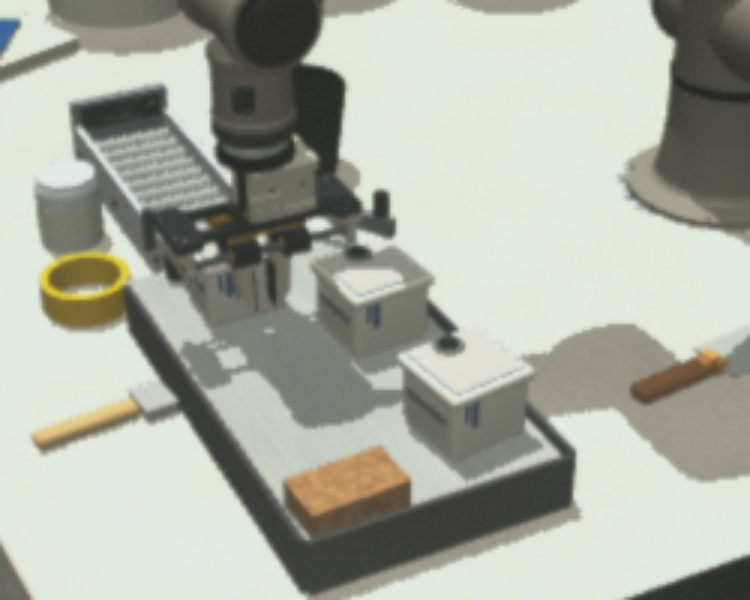

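Run:
```python
from h import *
for th in [0,6,12,18,24,30,36,42,48]:
    p,y=pose(th,35-.17*th);mv(*p,70,y)
```

```text
to (15,111,70): d= [-13.9   0.5   0.2] spin -0.4 rows>=0.2
to (5,106,70): d= [-19.4  -9.8   0.2] spin -6.4 rows>=0.6
to (-5,99,70): d= [-25.8 -19.5   0.2] spin -12.4 rows>=1.2
to (-14,92,70): d= [-33.1 -28.5   0.2] spin -18.4 rows>=1.7
to (-22,84,70): d= [-41.2 -36.7   0.2] spin -24.4 rows>=2.3
to (-30,75,70): d= [-50.  -44.1   0.2] spin -30.4 rows>=2.8
to (-36,66,70): d= [-59.5 -50.5   0.2] spin -36.4 rows>=3.4
to (-42,56,70): d= [-69.5 -56.    0.2] spin -42.4 rows>=4.0
to (-46,45,70): d= [-79.9 -60.6   0.2] spin -48.4 rows>=4.5
```

carry_out(motion=[[0.8,-14,0,0,0],[0.8,-19,-10,0,-6],[0.8,-26,-19,0,-12],[0.8,-33,-28,0,-18],[0.8,-41,-37,0,-24],[0.8,-50,-44,0,-30],[0.8,-60,-50,0,-36],[0.8,-60,-50,0,-36]])

```text
time: 10.05
tool_pos: [577.5, 5.1, 70.1]
tcp_rot: [-3.138, -0.001, 2.132]
contact_force: [-6.2, 3.6, 3.7]
grip_width: 18.3
```

Run:
```python
from h import *
st();tubs()
c=cap('top');cv2.imwrite('pics/a2.png',cv2.resize(c['color'][140:290,215:545],None,fx=2.4,fy=2.4)[...,::-1])
c=cap('scene');cv2.imwrite('pics/a2s.png',cv2.resize(c['color'][180:310,210:360],None,fx=5,fy=4.5)[...,::-1])
for th in [42,48,54,60,66,72,78,84]:
    p,y=pose(th,35-.17*th);mv(*p,70,y)
```

```text
t 10.05 tcp [577.5   5.1  70.1] track [-38.   64.4] yaw 122.2 F [-6.2  3.6  3.7] w 18.3
tub track c=(-78,180) size 88x87 ang 4.0
tub track c=(-82,358) size 90x90 ang 7.9
caps track [(np.float64(-78.0), np.float64(334.0)), (np.float64(-73.0), np.float64(155.0))]
to (-42,56,70): d= [-4.7 -8.3 -0.1] spin -6.4 rows>=0.6
to (-46,45,70): d= [-10.5 -18.1  -0.1] spin -12.4 rows>=1.2
to (-50,35,70): d= [-17.2 -27.2  -0. ] spin -18.4 rows>=1.7
to (-53,24,70): d= [-24.7 -35.7  -0. ] spin -24.4 rows>=2.3
to (-54,12,70): d= [-32.9 -43.4   0. ] spin -30.4 rows>=2.8
to (-54,1,70): d= [-41.9 -50.2   0. ] spin -36.4 rows>=3.4
to (-54,-10,70): d= [-51.4 -56.1   0. ] spin -42.4 rows>=4.0
to (-52,-21,70): d= [-61.3 -61.1   0.1] spin -48.4 rows>=4.5
```

View pics/a2.png

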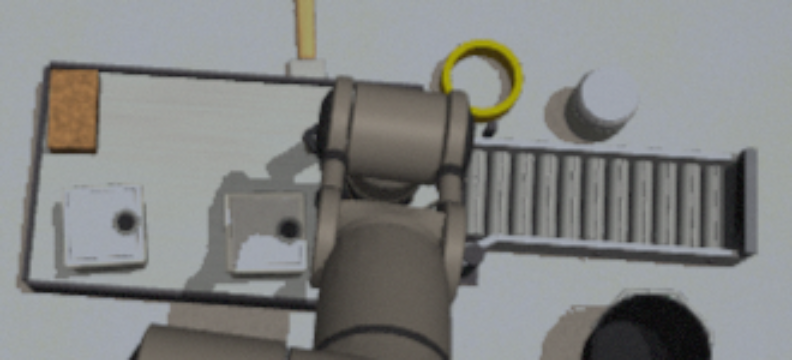

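View pics/a2s.png

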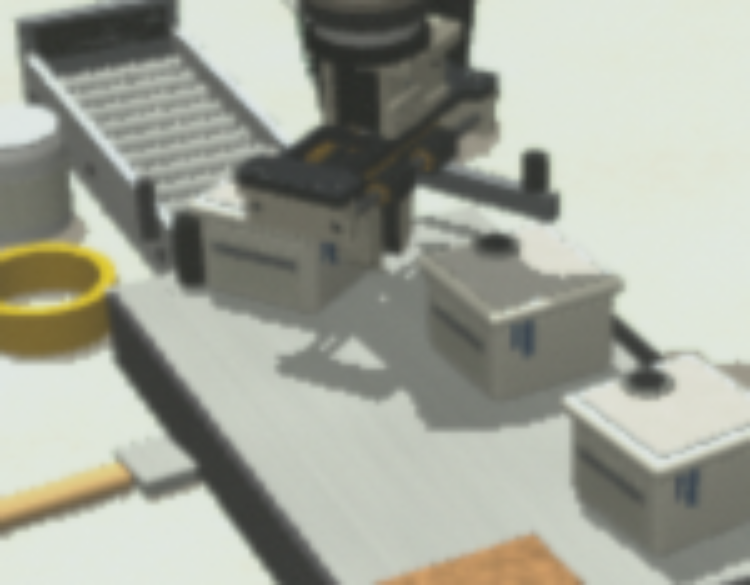

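carry_out(motion=[[0.8,-5,-8,0,-6],[0.8,-10,-18,0,-12],[0.8,-17,-27,0,-18],[0.8,-25,-36,0,-24],[0.8,-33,-43,0,-30],[0.8,-42,-50,0,-36],[0.8,-51,-56,0,-42],[0.8,-61,-61,0,-48],[0.8,-61,-61,0,-48]])

```text
time: 11.32
tool_pos: [557.0, -80.2, 69.5]
tcp_rot: [-3.139, -0.006, 2.967]
contact_force: [-1.3, 0.2, -2.0]
grip_width: 18.5
```

Run:
```python
from h import *
st();tubs()
c=cap('top');cv2.imwrite('pics/a3.png',cv2.resize(c['color'][140:290,215:545],None,fx=2.4,fy=2.4)[...,::-1])
c=cap('scene');cv2.imwrite('pics/a3s.png',cv2.resize(c['color'][180:310,210:360],None,fx=5,fy=4.5)[...,::-1])
```

```text
t 11.32 tcp [557.  -80.2  69.5] track [-53.3 -22. ] yaw 170.0 F [-1.3  0.2 -2. ] w 18.5
tub track c=(-78,180) size 88x87 ang 4.0
tub track c=(-82,358) size 90x90 ang 7.9
caps track [(np.float64(-78.0), np.float64(334.0)), (np.float64(-74.0), np.float64(155.0)), (np.float64(-150.0), np.float64(58.0))]
```

View pics/a3.png

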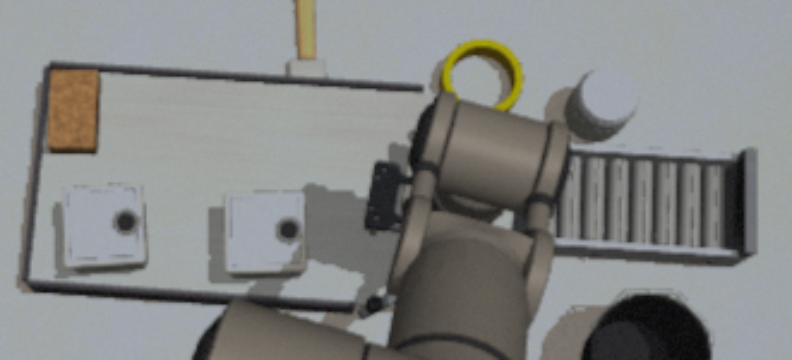

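View pics/a3s.png

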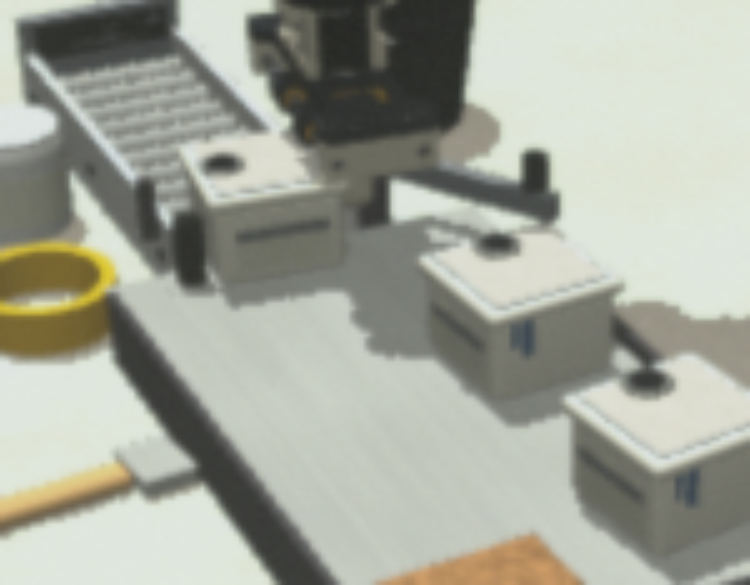

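carry_out(motion=[[0.8,6,0,0,0],[0.8,8,0,-30,0],[0.8,8,0,-80,0],[0.7,8,0,-100,0]])

```text
time: 11.98
tool_pos: [551.5, -77.6, 173.1]
tcp_rot: [-3.139, 0.001, 2.967]
contact_force: [-0.3, 0.3, 0.7]
grip_width: 24.6
```

Run:
```python
from h import *
st();mv(2,70,170,86.5)
```

```text
t 11.97 tcp [551.5 -77.6 173.1] track [-58.9 -19.7] yaw 170.0 F [-0.3  0.3  0.7] w 24.6
to (2,70,170): d= [-50.3  96.1   2.9] spin 83.5 rows>=7.8
```

carry_out(motion=[[0.65,-6,12,0,10],[0.65,-12,24,0,20],[0.65,-19,36,0,30],[0.65,-25,48,0,40],[0.65,-31,60,0,50],[0.65,-37,72,0,60],[0.65,-44,84,0,70],[0.65,-50,96,0,80],[0.65,-50,96,0,84],[0.65,-50,96,0,84]])

```text
time: 13.22
tool_pos: [617.5, 8.7, 173.1]
tcp_rot: [3.14, 0.003, 1.502]
contact_force: [-0.2, 0.0, -0.4]
grip_width: 32.1
```

Run:
```python
from h import *
st();tubs()
c=cap('top');cv2.imwrite('pics/a4.png',cv2.resize(c['color'][140:290,215:545],None,fx=2.4,fy=2.4)[...,::-1])
c=cap('scene');cv2.imwrite('pics/a4s.png',cv2.resize(c['color'][180:310,210:360],None,fx=5,fy=4.5)[...,::-1])
mv(2,45,70,86.5)
```

```text
t 13.22 tcp [617.5   8.7 173.1] track [ 1.7 70.4] yaw 86.0 F [-0.2  0.  -0.4] w 32.1
tub track c=(-78,180) size 88x87 ang 4.0
tub track c=(-78,331) size 89x90 ang 7.4
caps track [(np.float64(-74.0), np.float64(307.0)), (np.float64(-74.0), np.float64(153.0))]
to (2,45,70): d= [-24.7   0.4 103.1] spin -0.4 rows>=1.7
```

View pics/a4.png

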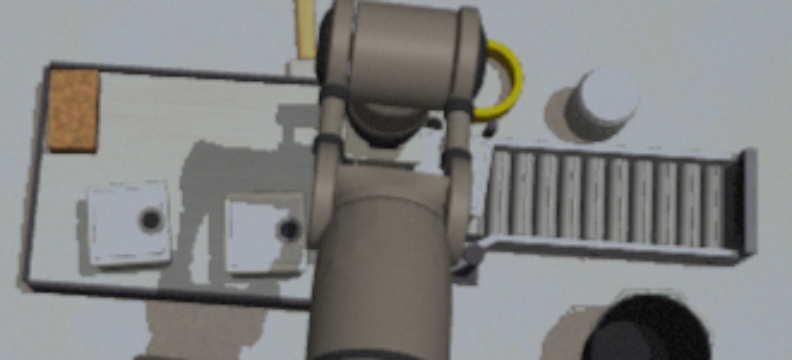

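View pics/a4s.png

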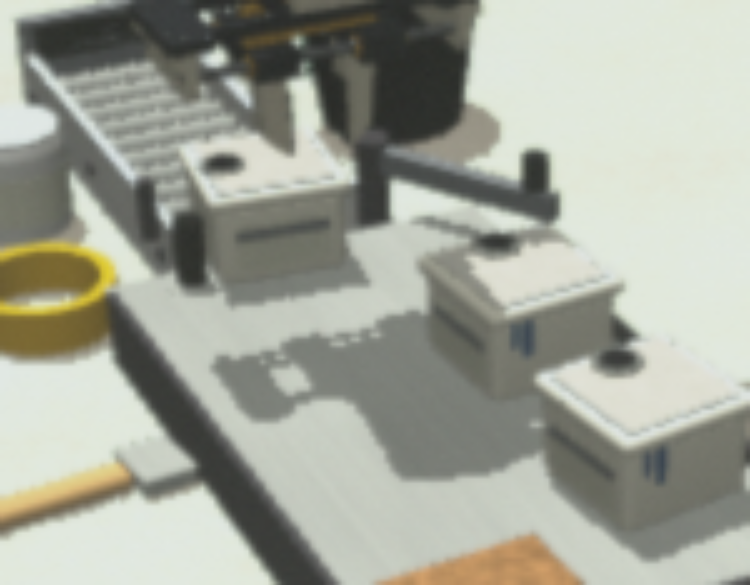

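carry_out(motion=[[0.65,-8,0,50,0],[0.65,-12,0,100,0],[0.65,-15,0,103,0],[0.65,-22,0,103,0],[0.65,-32,0,103,0],[0.65,-44,0,103,0],[0.65,-56,0,103,0],[0.65,-68,0,103,0],[0.65,-80,0,103,0],[0.65,-90,0,103,0]])

```text
time: 14.62
tool_pos: [611.5, -83.1, 70.3]
tcp_rot: [3.14, 0.003, 1.502]
contact_force: [0.6, 0.9, 1.5]
grip_width: 32.3
```

Run:
```python
from h import *
st()
c=cap('scene');cv2.imwrite('pics/a5s.png',cv2.resize(c['color'][180:310,210:360],None,fx=5,fy=4.5)[...,::-1])
mv(2,-250,70,86.5)
```

```text
t 14.62 tcp [611.5 -83.1  70.3] track [  1.4 -21.5] yaw 86.0 F [0.6 0.9 1.5] w 32.3
to (2,-250,70): d= [-227.3    2.7    1.2] spin -0.5 rows>=3.6
```

View pics/a5s.png

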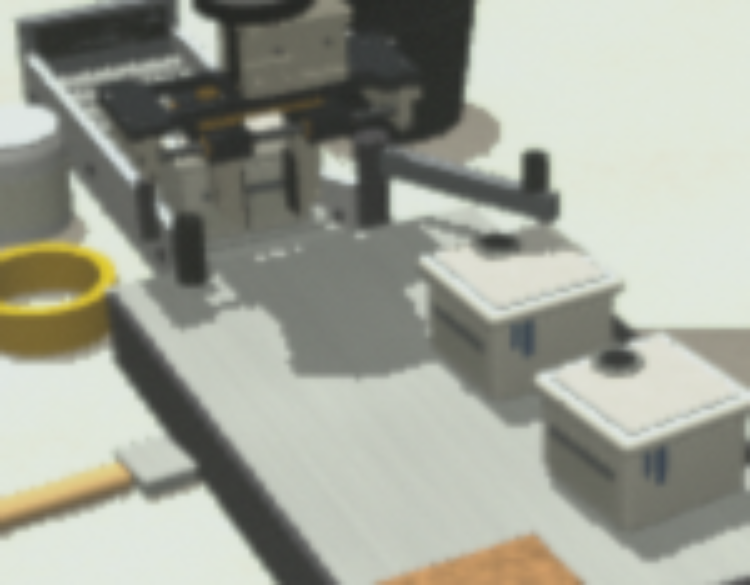

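carry_out(motion=[[0.65,-12,1,0,0],[0.65,-24,1,0,0],[0.65,-36,1,0,0],[0.65,-48,1,0,0],[0.65,-60,1,0,0],[0.65,-72,1,0,0],[0.65,-84,1,0,0],[0.65,-96,2,0,0],[0.65,-108,2,0,0],[0.65,-120,2,0,0]])

```text
time: 15.92
tool_pos: [604.9, -205.0, 70.7]
tcp_rot: [3.14, 0.004, 1.501]
contact_force: [0.5, 1.1, -0.0]
grip_width: 32.3
```

Run:
```python
from h import *
st()
c=cap('scene');cv2.imwrite('pics/a6s.png',cv2.resize(c['color'][160:290,190:340],None,fx=5,fy=4.5)[...,::-1])
mv(2,-252,70,86.5)
```

```text
t 15.93 tcp [ 604.9 -205.    70.7] track [   2.2 -143.6] yaw 86.0 F [ 0.5  1.1 -0. ] w 32.3
to (2,-252,70): d= [-106.7    0.7    1.4] spin -0.5 rows>=1.7
```

View pics/a6s.png

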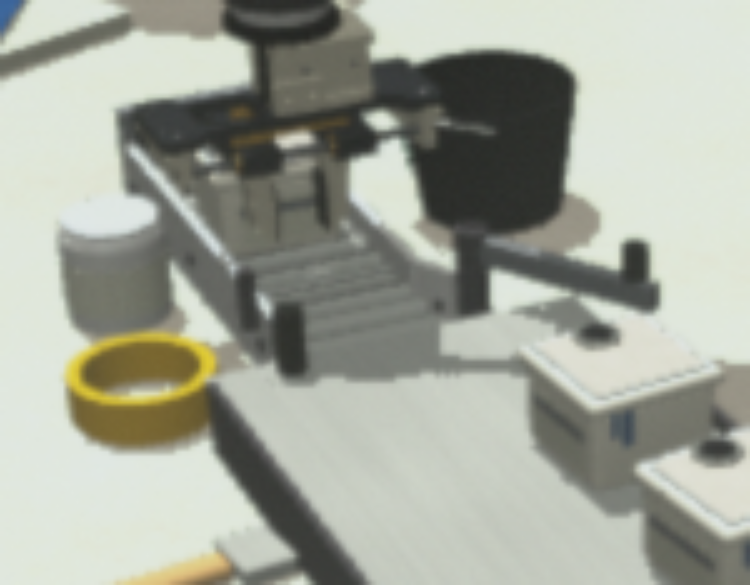

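carry_out(motion=[[0.65,-12,1,0,0],[0.65,-24,1,0,0],[0.65,-36,1,0,0],[0.65,-48,1,0,0],[0.65,-60,1,0,0],[0.65,-72,1,0,0],[0.65,-84,1,0,0],[0.65,-94,1,0,0],[0.65,-100,1,0,0],[0.65,-104,1,0,0]])

```text
time: 17.23
tool_pos: [597.2, -308.4, 71.2]
tcp_rot: [-3.14, 0.001, 1.5]
contact_force: [-5.4, 11.4, 4.5]
grip_width: 32.0
```

Run:
```python
from h import *
st();mv(2,-252,70,86.5)
```

```text
t 17.23 tcp [ 597.2 -308.4   71.2] track [   0.8 -247.3] yaw 85.9 F [-5.4 11.4  4.5] w 32.0
to (2,-252,70): d= [-4.6  1.3  1.2] spin -0.6 rows>=0.1
```

carry_out(motion=[[0.65,5,0,0,0],[0.65,20,0,0,0],[0.65,30,0,-40,0],[0.65,60,0,-100,0],[0.65,120,0,-110,0],[0.65,180,0,-110,0],[0.65,240,0,-110,0],[0.65,300,0,-110,0],[0.65,340,-30,-110,0]])

```text
time: 18.35
tool_pos: [592.0, 36.4, 180.8]
tcp_rot: [-3.141, 0.0, 1.502]
contact_force: [0.6, -1.1, -0.2]
grip_width: 31.4
```

Run:
```python
from h import *
st();tubs()
c=cap('top');cv2.imwrite('pics/a7.png',cv2.resize(c['color'][140:290,215:545],None,fx=2.4,fy=2.4)[...,::-1])
mv(-150,180,170,176.5);mv(-150,180,70,176.5)
```

```text
t 18.35 tcp [592.   36.4 180.8] track [-25.4  96.6] yaw 86.1 F [ 0.6 -1.1 -0.2] w 31.4
tub track c=(-79,192) size 88x63 ang 4.0
tub track c=(-79,331) size 90x90 ang 7.9
tub track c=(4,-300) size 87x90 ang -1.5
caps track [(np.float64(31.0), np.float64(-305.0)), (np.float64(-73.0), np.float64(307.0))]
to (-150,180,170): d= [  81.4 -122.    11.6] spin -90.2 rows>=8.4
to (-150,180,70): d= [  81.3 -121.6  111.6] spin -90.2 rows>=8.4
```

View pics/a7.png

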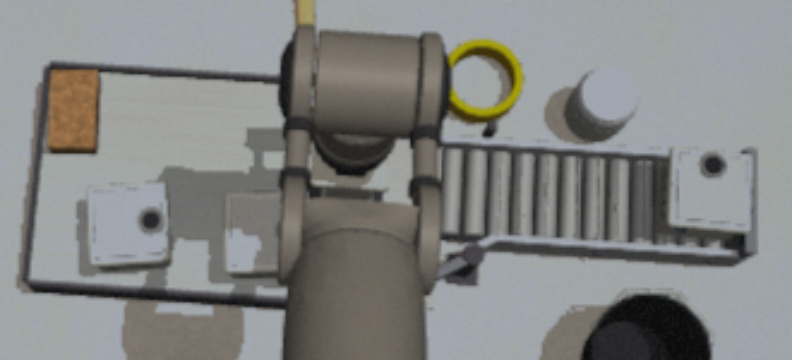

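carry_out(motion=[[0.65,9,-13,0,-10],[0.65,18,-26,0,-20],[0.65,27,-40,0,-30],[0.65,36,-54,0,-40],[0.65,45,-68,0,-50],[0.65,54,-82,0,-60],[0.65,63,-96,0,-70],[0.65,72,-110,0,-80],[0.65,81,-122,0,-90],[0.65,81,-122,0,-90]])

```text
time: 19.7
tool_pos: [472.4, 127.3, 181.9]
tcp_rot: [3.141, -0.003, 3.076]
contact_force: [-0.9, -0.1, 0.0]
grip_width: 32.0
```

Run:
```python
from h import *
st();tubs()
mv(-150,180,70,176.5);mv(27-55,180,70,176.5)
```

```text
t 19.70 tcp [472.4 127.3 181.9] track [-150.3  180. ] yaw 176.2 F [-0.9 -0.1  0. ] w 32.0
tub track c=(-79,333) size 91x88 ang 5.6
tub track c=(4,-300) size 87x90 ang -1.5
caps track [(np.float64(32.0), np.float64(-305.0)), (np.float64(-74.0), np.float64(307.0)), (np.float64(-150.0), np.float64(58.0))]
to (-150,180,70): d= [ -0.    0.3 111.9] spin -0.4 rows>=1.8
to (-28,180,70): d= [-122.     1.2  111.6] spin -0.4 rows>=2.6
```

carry_out(motion=[[0.65,0,0,50,0],[0.65,0,0,100,0],[0.65,-3,0,112,0],[0.65,-15,0,112,0],[0.65,-32,0,112,0],[0.65,-50,0,112,0],[0.65,-70,0,112,0],[0.65,-90,0,112,0],[0.65,-108,0,112,0],[0.65,-121,1,112,0]])

```text
time: 21.0
tool_pos: [595.1, 119.5, 71.5]
tcp_rot: [3.141, -0.001, 3.072]
contact_force: [-4.4, -0.7, -0.4]
grip_width: 32.0
```

carry_out(motion=[[0.65,0,0,0,0],[0.65,12,0,0,0],[0.65,15,0,-50,0],[0.65,60,0,-110,0],[0.65,120,0,-110,0],[0.65,150,0,-110,0]])

```text
time: 21.75
tool_pos: [442.9, 130.1, 183.5]
tcp_rot: [3.141, 0.002, 3.072]
contact_force: [0.6, -0.1, -0.3]
grip_width: 32.3
```

Run:
```python
from h import *
st();tubs()
c=cap('top');cv2.imwrite('pics/b1.png',cv2.resize(c['color'][140:290,215:545],None,fx=2.4,fy=2.4)[...,::-1])
```

```text
t 21.75 tcp [442.9 130.1 183.5] track [-180.   180.9] yaw 176.0 F [ 0.6 -0.1 -0.3] w 32.3
tub track c=(-79,331) size 90x90 ang 7.4
tub track c=(4,-300) size 87x90 ang -1.5
tub track c=(31,178) size 89x90 ang -0.6
caps track [(np.float64(33.0), np.float64(153.0)), (np.float64(32.0), np.float64(-305.0)), (np.float64(-74.0), np.float64(307.0)), (np.float64(-150.0), np.float64(58.0))]
```

View pics/b1.png

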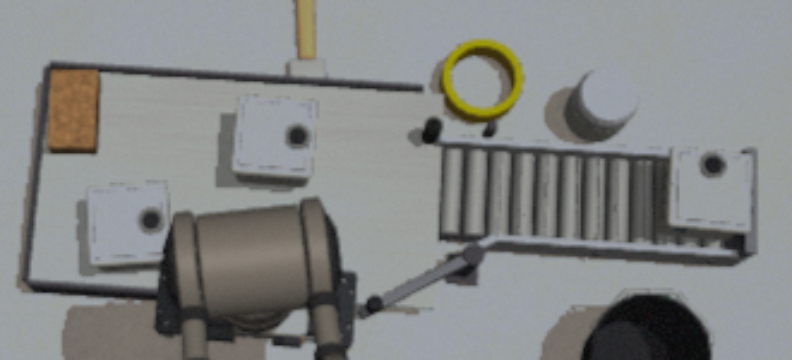

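Run:
```python
from h import *
mv(17,253,160,86.5);mv(17,253,70,86.5)
```

```text
to (17,253,160): d= [-197.7   73.4   22.8] spin 89.6 rows>=8.4
to (17,253,70): d= [-197.8   73.4  112.8] spin 89.6 rows>=8.4
```

carry_out(motion=[[0.8,-22,8,0,10],[0.8,-44,16,0,20],[0.8,-66,24,0,30],[0.8,-88,32,0,40],[0.8,-110,40,0,50],[0.8,-132,49,0,60],[0.8,-154,57,0,70],[0.8,-176,65,0,80],[0.8,-198,73,10,90],[0.8,-198,73,20,90]])

```text
time: 23.1
tool_pos: [645.2, 189.6, 162.1]
tcp_rot: [3.142, -0.001, 1.503]
contact_force: [-0.9, 0.4, 0.2]
grip_width: 18.6
```

Run:
```python
from h import *
st();mv(17,253,70,86.5);mv(17,125,70,86.5)
```

```text
t 23.10 tcp [645.2 189.6 162.1] track [ 18.3 252.7] yaw 86.1 F [-0.9  0.4  0.2] w 18.6
to (17,253,70): d= [ 0.2 -1.4 92.1] spin -0.4 rows>=1.5
to (17,125,70): d= [-127.8   -0.5   92. ] spin -0.4 rows>=2.5
```

carry_out(motion=[[0.8,0,0,45,0],[0.8,0,0,85,0],[0.8,0,0,92,0],[0.8,-15,0,92,0],[0.8,-35,0,92,0],[0.8,-58,0,92,0],[0.8,-82,0,92,0],[0.8,-104,0,92,0],[0.8,-120,0,92,0],[0.8,-128,0,92,0]])

```text
time: 24.35
tool_pos: [637.4, 60.6, 71.7]
tcp_rot: [3.139, -0.002, 1.502]
contact_force: [0.8, 8.4, 3.6]
grip_width: 18.5
```

Run:
```python
from h import *
st()
for th in [0,6,12,18,24,30,36,42,48]:
    p,y=pose(th,33-.17*th);mv(*p,70,y)
```

```text
t 24.35 tcp [637.4  60.6  71.7] track [ 18.4 123.5] yaw 86.1 F [0.8 8.4 3.6] w 18.5
to (17,111,70): d= [-12.5  -1.3   1.7] spin -0.4 rows>=0.2
to (7,106,70): d= [-17.8 -11.6   1.7] spin -6.4 rows>=0.6
to (-3,100,70): d= [-24.  -21.3   1.6] spin -12.4 rows>=1.2
to (-12,93,70): d= [-31.1 -30.3   1.6] spin -18.4 rows>=1.7
to (-21,85,70): d= [-39.  -38.6   1.6] spin -24.4 rows>=2.3
to (-28,76,70): d= [-47.6 -46.1   1.5] spin -30.4 rows>=2.8
to (-35,67,70): d= [-56.9 -52.6   1.5] spin -36.4 rows>=3.4
to (-40,57,70): d= [-66.8 -58.3   1.4] spin -42.4 rows>=4.0
to (-45,47,70): d= [-77.1 -62.9   1.4] spin -48.4 rows>=4.5
```

carry_out(motion=[[0.8,-12,0,0,0],[0.8,-18,-12,0,-6],[0.8,-24,-21,0,-12],[0.8,-31,-30,0,-18],[0.8,-39,-39,0,-24],[0.8,-48,-46,0,-30],[0.8,-57,-53,0,-36],[0.8,-67,-58,0,-42],[0.8,-67,-58,0,-42]])

```text
time: 25.48
tool_pos: [572.8, -3.8, 71.8]
tcp_rot: [3.141, -0.001, 2.235]
contact_force: [-5.5, 2.6, 2.1]
grip_width: 18.3
```

Run:
```python
from h import *
st()
c=cap('scene');cv2.imwrite('pics/b2s.png',cv2.resize(c['color'][180:310,210:360],None,fx=5,fy=4.5)[...,::-1])
for th in [48,54,60,66,72,78,84]:
    p,y=pose(th,33-.17*th);mv(*p,70,y)
```

```text
t 25.48 tcp [572.8  -3.8  71.8] track [-42.1  55.3] yaw 128.1 F [-5.5  2.6  2.1] w 18.3
to (-45,47,70): d= [-4.3 -7.9  1.7] spin -6.5 rows>=0.6
to (-49,36,70): d= [ -9.8 -17.7   1.7] spin -12.5 rows>=1.2
to (-52,25,70): d= [-16.2 -26.9   1.7] spin -18.5 rows>=1.7
to (-53,14,70): d= [-23.4 -35.5   1.7] spin -24.5 rows>=2.3
to (-54,3,70): d= [-31.4 -43.3   1.7] spin -30.5 rows>=2.8
to (-53,-8,70): d= [-40.  -50.2   1.7] spin -36.5 rows>=3.4
to (-52,-19,70): d= [-49.3 -56.4   1.7] spin -42.5 rows>=4.0
```

View pics/b2s.png

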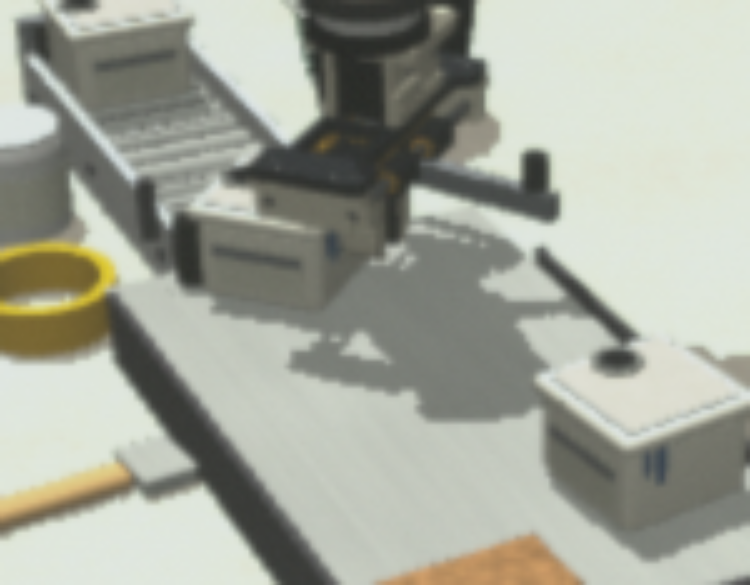

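The tub is swinging the same way the first one did, so I'll carry on.

carry_out(motion=[[0.8,-4,-8,0,-6],[0.8,-10,-18,0,-12],[0.8,-16,-27,0,-18],[0.8,-23,-35,0,-24],[0.8,-31,-43,0,-30],[0.8,-40,-50,0,-36],[0.8,-49,-56,0,-42],[0.8,-49,-56,0,-42]])

```text
time: 26.52
tool_pos: [557.8, -78.5, 71.8]
tcp_rot: [3.142, -0.002, 2.965]
contact_force: [-2.1, -0.0, -1.3]
grip_width: 18.2
```

carry_out(motion=[[0.8,6,0,0,0],[0.8,8,0,-30,0],[0.8,8,0,-80,0],[0.7,8,0,-100,0]])

```text
time: 27.02
tool_pos: [551.1, -77.5, 175.1]
tcp_rot: [-3.141, 0.003, 2.964]
contact_force: [0.1, 0.3, -0.4]
grip_width: 24.2
```

carry_out(motion=[[0.65,-6,12,0,10],[0.65,-12,24,0,20],[0.65,-19,36,0,30],[0.65,-25,48,0,40],[0.65,-31,60,0,50],[0.65,-37,72,0,60],[0.65,-44,84,0,70],[0.65,-50,96,0,80],[0.65,-50,96,0,84],[0.65,-50,96,0,84]])

```text
time: 28.28
tool_pos: [617.2, 8.3, 175.3]
tcp_rot: [3.138, 0.001, 1.498]
contact_force: [-0.6, -1.0, -0.6]
grip_width: 32.4
```

Run:
```python
from h import *
st();tubs()
c=cap('scene');cv2.imwrite('pics/b4s.png',cv2.resize(c['color'][180:310,210:360],None,fx=5,fy=4.5)[...,::-1])
mv(2,50,70,86.5)
```

```text
t 28.27 tcp [617.2   8.3 175.3] track [ 1.4 70. ] yaw 85.8 F [-0.6 -1.  -0.6] w 32.4
tub track c=(-79,331) size 90x90 ang 7.9
tub track c=(4,-300) size 87x90 ang -1.5
caps track [(np.float64(32.0), np.float64(-305.0)), (np.float64(-74.0), np.float64(307.0))]
to (2,50,70): d= [-19.7   0.4 105.3] spin -0.6 rows>=1.7
```

View pics/b4s.png

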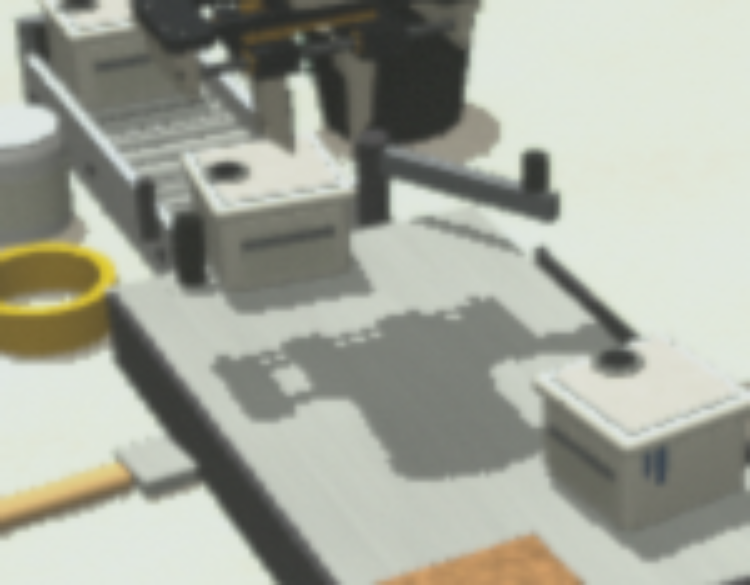

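carry_out(motion=[[0.65,-6,-5,50,0],[0.65,-8,-5,100,0],[0.65,-10,-5,105,0],[0.65,-20,-5,105,0],[0.65,-32,-5,105,0],[0.65,-44,-4,105,0],[0.65,-56,-3,105,0],[0.65,-68,-2,105,0],[0.65,-80,-1,105,0],[0.65,-90,0,105,0]])

```text
time: 29.62
tool_pos: [611.1, -83.0, 70.4]
tcp_rot: [3.138, 0.002, 1.498]
contact_force: [-1.1, 1.4, 1.2]
grip_width: 32.0
```

Run:
```python
from h import *
st()
c=cap('scene');cv2.imwrite('pics/b5s.png',cv2.resize(c['color'][180:310,210:360],None,fx=5,fy=4.5)[...,::-1])
mv(2,-160,70,86.5)
```

```text
t 29.62 tcp [611.1 -83.   70.4] track [  0.9 -21.5] yaw 85.9 F [-1.1  1.4  1.2] w 32.0
to (2,-160,70): d= [-137.3    2.4    0.8] spin -0.7 rows>=2.2
```

View pics/b5s.png

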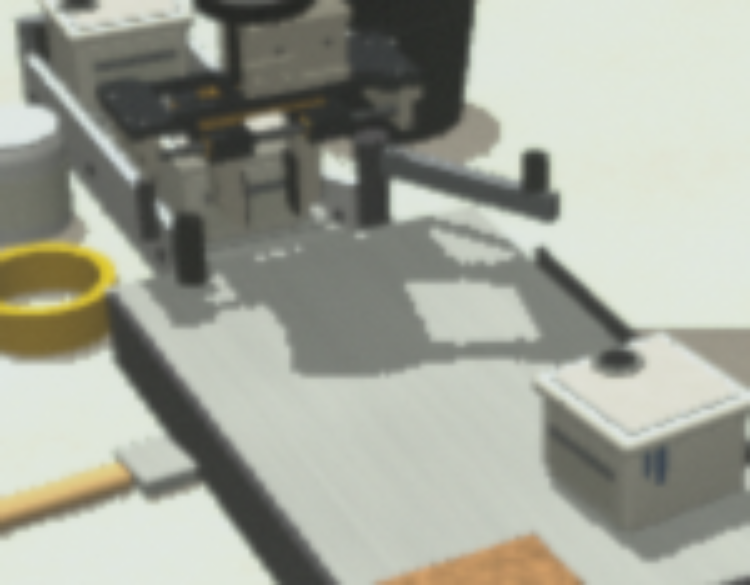

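carry_out(motion=[[0.65,-14,1,0,0],[0.65,-28,1,0,0],[0.65,-42,1,0,0],[0.65,-56,1,0,0],[0.65,-70,1,0,0],[0.65,-84,1,0,0],[0.65,-98,1,0,0],[0.65,-112,2,0,0],[0.65,-124,2,0,0],[0.65,-133,2,0,0]])

```text
time: 30.92
tool_pos: [603.6, -217.9, 70.7]
tcp_rot: [3.137, 0.003, 1.498]
contact_force: [1.2, 1.8, -1.6]
grip_width: 32.3
```

carry_out(motion=[[0.65,-1,0,0,0],[0.65,-2,0,0,0],[0.65,-3,0,0,0]])

```text
time: 31.3
tool_pos: [603.5, -219.2, 70.7]
tcp_rot: [3.138, 0.0, 1.498]
contact_force: [0.3, 8.9, 1.2]
grip_width: 32.0
```

carry_out(motion=[[0.65,5,0,0,0],[0.65,20,0,0,0],[0.65,30,0,-40,0],[0.65,60,0,-100,0],[0.65,120,0,-110,0],[0.65,180,0,-110,0],[0.65,240,0,-110,0],[0.65,300,0,-110,0],[0.65,340,-30,-110,0]])

```text
time: 32.42
tool_pos: [598.1, 125.5, 180.1]
tcp_rot: [3.136, 0.0, 1.5]
contact_force: [0.1, 0.7, -0.7]
grip_width: 32.0
```

Run:
```python
from h import *
st();tubs()
c=cap('top');cv2.imwrite('pics/b7.png',cv2.resize(c['color'][140:290,215:545],None,fx=2.4,fy=2.4)[...,::-1])
mv(-155,333,180,176.5)
```

```text
t 32.42 tcp [598.1 125.5 180.1] track [-24.8 185.9] yaw 85.9 F [ 0.1  0.7 -0.7] w 32.0
tub track c=(-79,331) size 90x90 ang 7.9
tub track c=(4,-255) size 176x91 ang -1.2
caps track [(np.float64(33.0), np.float64(-214.0)), (np.float64(32.0), np.float64(-305.0)), (np.float64(-73.0), np.float64(308.0)), (np.float64(-150.0), np.float64(58.0))]
to (-155,333,180): d= [ 144.7 -128.     0.3] spin -90.3 rows>=8.4
```

View pics/b7.png

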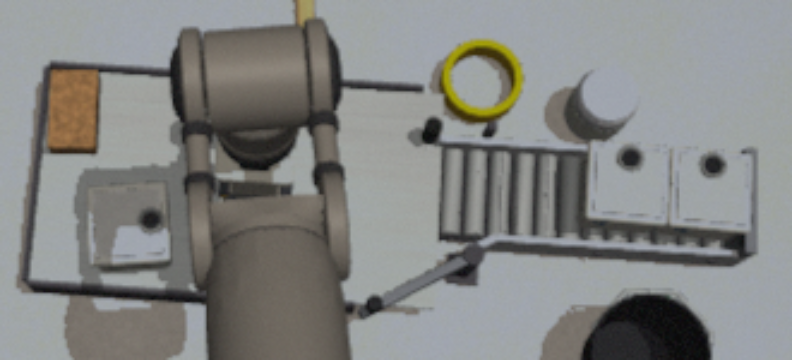

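Run:
```python
from h import *
mv(-80,406,180,86.5);mv(-80,406,70,86.5);mv(-80,406-170,70,86.5)
```

```text
to (-80,406,180): d= [218.1 -53.4   0.5] spin -0.3 rows>=3.6
to (-80,406,70): d= [218.1 -53.7 110.5] spin -0.3 rows>=4.0
to (-80,236,70): d= [ 48.1 -52.7 110.4] spin -0.3 rows>=2.1
```

carry_out(motion=[[0.65,55,-14,0,0],[0.65,110,-28,0,0],[0.65,165,-42,0,0],[0.65,218,-54,0,0],[0.65,218,-54,0,0],[0.65,218,-54,50,0],[0.65,218,-54,95,0],[0.65,218,-54,110,0],[0.65,218,-54,110,0]])

```text
time: 33.65
tool_pos: [556.4, 347.8, 70.3]
tcp_rot: [3.14, 0.0, 1.503]
contact_force: [-0.4, 0.1, 0.5]
grip_width: 32.2
```

carry_out(motion=[[0.65,-15,0,0,0],[0.65,-35,0,0,0],[0.65,-57,0,0,0],[0.65,-80,0,0,0],[0.65,-103,0,0,0],[0.65,-126,0,0,0],[0.65,-146,0,0,0],[0.65,-160,0,0,0],[0.65,-168,0,0,0],[0.65,-170,0,0,0]])

```text
time: 34.9
tool_pos: [545.7, 177.7, 72.5]
tcp_rot: [3.137, -0.002, 1.501]
contact_force: [0.7, 7.7, 4.0]
grip_width: 32.2
```

carry_out(motion=[[0.65,12,0,0,0],[0.65,20,0,-40,0],[0.65,20,0,-90,0],[0.65,20,-20,-112,-5],[0.65,0,-50,-112,-15],[0.65,-20,-75,-112,-25],[0.65,-40,-75,-112,-35],[0.65,-55,-75,-112,-45],[0.65,-55,-75,-112,-55],[0.65,-55,-75,-112,-65]])

```text
time: 36.15
tool_pos: [466.1, 127.3, 184.4]
tcp_rot: [3.138, 0.004, 2.641]
contact_force: [0.2, -0.3, -0.3]
grip_width: 32.6
```

Run:
```python
from h import *
st();tubs()
mv(-150,180,180,176.5)
c=cap('top');cv2.imwrite('pics/c1.png',cv2.resize(c['color'][140:290,215:545],None,fx=2.4,fy=2.4)[...,::-1])
```

```text
t 36.15 tcp [466.1 127.3 184.4] track [-156.6  179.5] yaw 151.3 F [ 0.2 -0.3 -0.3] w 32.6
tub track c=(4,-255) size 176x91 ang -1.2
caps track [(np.float64(33.0), np.float64(-214.0)), (np.float64(32.0), np.float64(-305.0)), (np.float64(-150.0), np.float64(58.0))]
to (-150,180,180): d= [-5.8  3.1  4.4] spin -24.8 rows>=2.3
```

View pics/c1.png

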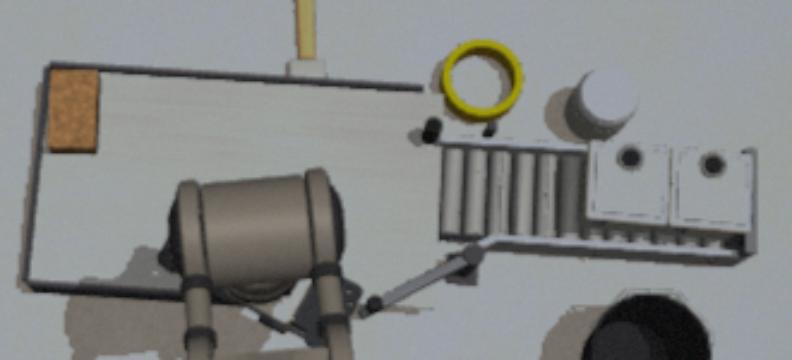

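Run:
```python
from h import *
c=cap('scene');cv2.imwrite('pics/c1s.png',cv2.resize(c['color'][180:330,210:380],None,fx=4.5,fy=4)[...,::-1])
```

```text
(no output)
```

View pics/c1s.png

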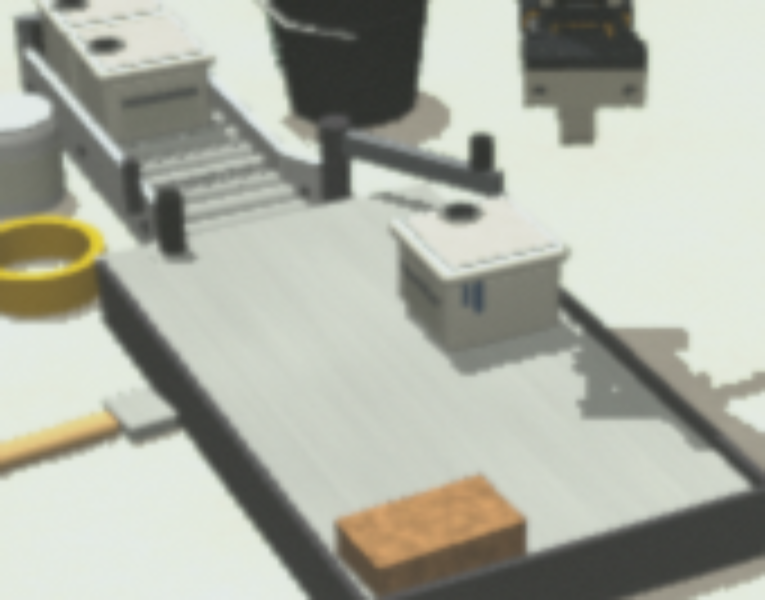

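carry_out(motion=[[0.65,0,0,0,-10],[0.65,0,0,0,-20],[0.65,0,0,0,-25],[0.65,0,0,0,-25]])

```text
time: 36.8
tool_pos: [466.1, 127.6, 184.4]
tcp_rot: [3.14, 0.005, 3.065]
contact_force: [0.1, 0.3, -0.4]
grip_width: 32.0
```

Run:
```python
from h import *
st();mv(-28,180,71,176.5)
```

```text
t 36.80 tcp [466.1 127.6 184.4] track [-156.7  179.8] yaw 175.6 F [ 0.1  0.3 -0.4] w 32.0
to (-28,180,71): d= [-128.1    1.9  114.1] spin -0.9 rows>=2.7
```

carry_out(motion=[[0.65,0,0,50,0],[0.65,0,0,100,0],[0.65,-8,0,113,0],[0.65,-20,0,113,0],[0.65,-37,0,113,0],[0.65,-57,0,113,0],[0.65,-77,1,113,0],[0.65,-97,1,113,0],[0.65,-115,2,113,0],[0.65,-128,2,113,0]])

```text
time: 38.05
tool_pos: [596.1, 119.9, 74.1]
tcp_rot: [3.14, 0.007, 3.064]
contact_force: [-4.2, 0.5, 0.3]
grip_width: 32.3
```

carry_out(motion=[[0.65,0,0,0,0],[0.65,12,0,0,0],[0.65,15,0,-50,0],[0.65,60,0,-110,0],[0.65,120,0,-110,0],[0.65,150,0,-110,0]])

```text
time: 38.8
tool_pos: [442.9, 131.7, 184.8]
tcp_rot: [3.139, 0.009, 3.064]
contact_force: [0.4, 0.2, 0.6]
grip_width: 32.3
```

Run:
```python
from h import *
st();tubs()
mv(17,253,160,86.5)
```

```text
t 38.80 tcp [442.9 131.7 184.8] track [-180.   182.5] yaw 175.6 F [0.4 0.2 0.6] w 32.3
tub track c=(5,-255) size 176x90 ang -1.2
tub track c=(32,178) size 89x90 ang -1.1
caps track [(np.float64(33.0), np.float64(152.0)), (np.float64(34.0), np.float64(-215.0)), (np.float64(32.0), np.float64(-305.0)), (np.float64(-150.0), np.float64(58.0))]
to (17,253,160): d= [-199.8   73.6   25.2] spin 89.1 rows>=8.3
```

Tub 3 is at (32,178), the same spot tub 2 started from, so I'll repeat that sequence.

carry_out(motion=[[0.8,-22,8,0,10],[0.8,-44,16,0,20],[0.8,-66,24,0,30],[0.8,-88,32,0,40],[0.8,-110,40,0,50],[0.8,-132,49,0,60],[0.8,-154,57,0,70],[0.8,-176,65,0,80],[0.8,-200,74,10,89],[0.8,-200,74,22,89]])

```text
time: 40.1
tool_pos: [644.7, 190.7, 163.0]
tcp_rot: [3.136, -0.002, 1.512]
contact_force: [-0.3, -0.0, -0.0]
grip_width: 18.3
```

carry_out(motion=[[0.8,0,0,45,0],[0.8,0,0,85,0],[0.8,0,0,92,0],[0.8,-15,0,92,0],[0.8,-35,0,92,0],[0.8,-58,0,92,0],[0.8,-82,0,92,0],[0.8,-104,0,92,0],[0.8,-120,0,92,0],[0.8,-128,0,92,0]])

```text
time: 41.35
tool_pos: [638.7, 61.8, 72.6]
tcp_rot: [3.132, -0.004, 1.511]
contact_force: [0.3, 8.6, 4.9]
grip_width: 18.8
```

Run:
```python
from h import *
st()
for th in [0,6,12,18,24,30,36,42]:
    p,y=pose(th,32-.17*th);mv(*p,70,y)
```

```text
t 41.35 tcp [638.7  61.8  72.6] track [ 19.6 124.7] yaw 86.6 F [0.3 8.6 4.9] w 18.8
to (18,111,70): d= [-13.7  -1.6   2.6] spin 0.1 rows>=0.2
to (8,106,70): d= [-18.8 -12.    2.5] spin -5.9 rows>=0.6
to (-2,100,70): d= [-24.9 -21.7   2.4] spin -11.9 rows>=1.1
to (-11,93,70): d= [-31.8 -30.9   2.2] spin -17.9 rows>=1.7
to (-20,85,70): d= [-39.5 -39.3   2.1] spin -23.9 rows>=2.2
to (-27,77,70): d= [-48.  -46.8   2. ] spin -29.9 rows>=2.8
to (-34,68,70): d= [-57.1 -53.5   1.9] spin -35.9 rows>=3.4
to (-40,58,70): d= [-66.8 -59.3   1.9] spin -41.9 rows>=3.9
```

carry_out(motion=[[0.8,-13,0,1,0],[0.8,-19,-12,1,-6],[0.8,-25,-22,2,-12],[0.8,-32,-31,2,-18],[0.8,-40,-39,2,-24],[0.8,-48,-47,2,-30],[0.8,-57,-53,2,-36],[0.8,-67,-59,2,-42],[0.8,-67,-59,2,-42]])

```text
time: 42.48
tool_pos: [574.3, -2.8, 70.7]
tcp_rot: [3.134, 0.003, 2.244]
contact_force: [-3.8, 3.6, 3.7]
grip_width: 18.6
```

Run:
```python
from h import *
st()
c=cap('scene');cv2.imwrite('pics/c2s.png',cv2.resize(c['color'][180:310,210:360],None,fx=5,fy=4.5)[...,::-1])
for th in [48,54,60,66,72,78,84,86]:
    p,y=pose(th,32-.17*th);mv(*p,70,y)
```

```text
t 42.48 tcp [574.3  -2.8  70.7] track [-40.7  56.3] yaw 128.6 F [-3.8  3.6  3.7] w 18.6
to (-44,48,70): d= [-3.9 -8.6  0.6] spin -6.0 rows>=0.6
to (-48,37,70): d= [ -9.2 -18.5   0.5] spin -12.0 rows>=1.1
to (-51,26,70): d= [-15.5 -27.9   0.5] spin -18.0 rows>=1.7
to (-53,15,70): d= [-22.5 -36.5   0.4] spin -24.0 rows>=2.2
to (-53,4,70): d= [-30.3 -44.4   0.4] spin -30.0 rows>=2.8
to (-53,-7,70): d= [-38.8 -51.5   0.3] spin -36.0 rows>=3.4
to (-51,-18,70): d= [-48.  -57.8   0.3] spin -42.0 rows>=3.9
to (-51,-22,70): d= [-51.1 -59.7   0.3] spin -44.0 rows>=4.1
```

View pics/c2s.png

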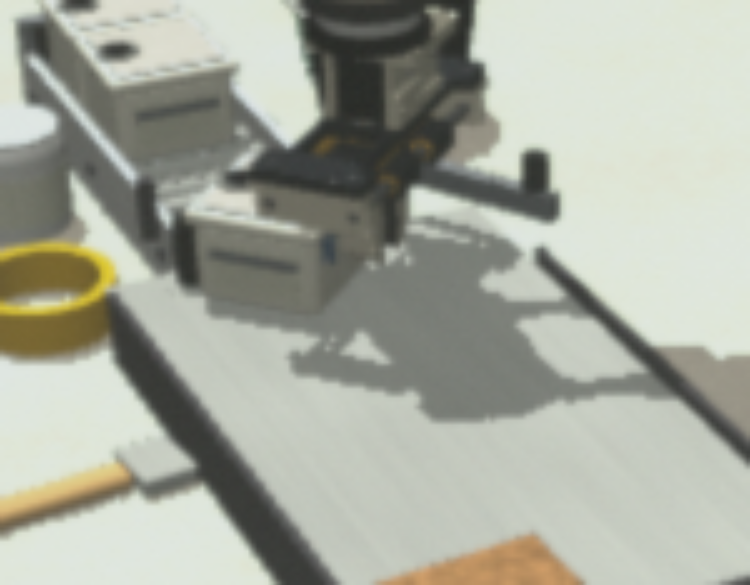

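carry_out(motion=[[0.8,-4,-8,0,-6],[0.8,-9,-18,0,-12],[0.8,-15,-28,0,-18],[0.8,-22,-36,0,-24],[0.8,-30,-44,0,-30],[0.8,-39,-51,0,-36],[0.8,-48,-58,0,-42],[0.8,-51,-60,0,-44],[0.8,-51,-60,0,-44]])

```text
time: 43.65
tool_pos: [558.2, -81.8, 70.6]
tcp_rot: [3.139, 0.006, 3.01]
contact_force: [-1.6, -1.5, -0.4]
grip_width: 18.4
```

carry_out(motion=[[0.8,6,0,0,0],[0.8,8,0,-30,0],[0.8,8,0,-80,0],[0.7,8,0,-100,0]])

```text
time: 44.15
tool_pos: [550.5, -81.4, 173.7]
tcp_rot: [3.14, 0.011, 3.009]
contact_force: [0.5, -0.4, 0.2]
grip_width: 24.4
```

carry_out(motion=[[0.65,-6,12,0,10],[0.65,-12,24,0,20],[0.65,-19,36,0,30],[0.65,-25,48,0,40],[0.65,-31,60,0,50],[0.65,-37,72,0,60],[0.65,-44,84,0,70],[0.65,-50,96,0,80],[0.65,-50,96,0,86],[0.65,-50,96,0,86]])

```text
time: 45.4
tool_pos: [612.6, 7.2, 174.6]
tcp_rot: [3.13, -0.001, 1.509]
contact_force: [0.3, 0.1, -0.2]
grip_width: 31.8
```

Run:
```python
from h import *
st();tubs()
c=cap('scene');cv2.imwrite('pics/c4s.png',cv2.resize(c['color'][180:310,210:360],None,fx=5,fy=4.5)[...,::-1])
mv(0,50,70,86.5)
```

```text
t 45.40 tcp [612.6   7.2 174.6] track [-3.1 68.6] yaw 86.5 F [ 0.3  0.1 -0.2] w 31.8
tub track c=(5,-255) size 175x90 ang -1.2
caps track [(np.float64(35.0), np.float64(3.0)), (np.float64(33.0), np.float64(-214.0)), (np.float64(31.0), np.float64(-305.0))]
to (0,50,70): d= [-18.5   1.9 104.6] spin 0.0 rows>=1.7
```

View pics/c4s.png

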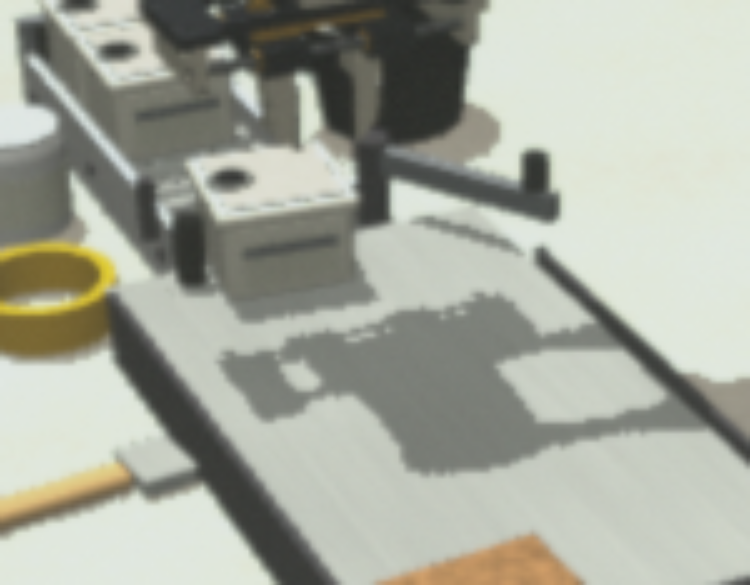

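carry_out(motion=[[0.65,2,1,50,0],[0.65,2,1,95,0],[0.65,0,1,104,0],[0.65,-10,1,104,0],[0.65,-22,1,104,0],[0.65,-34,1,104,0],[0.65,-46,1,104,0],[0.65,-58,1,104,0],[0.65,-70,2,104,0],[0.65,-82,2,104,0]])

```text
time: 46.75
tool_pos: [610.8, -76.3, 70.5]
tcp_rot: [3.13, 0.0, 1.51]
contact_force: [-0.3, 1.7, 0.7]
grip_width: 32.0
```

Run:
```python
from h import *
st()
c=cap('scene');cv2.imwrite('pics/c5s.png',cv2.resize(c['color'][180:310,210:360],None,fx=5,fy=4.5)[...,::-1])
mv(2,-71,70,86.5)
```

```text
t 46.75 tcp [610.8 -76.3  70.5] track [  0.2 -14.8] yaw 86.5 F [-0.3  1.7  0.7] w 32.0
to (2,-71,70): d= [-54.7   1.7   0.5] spin -0.0 rows>=0.9
```

View pics/c5s.png

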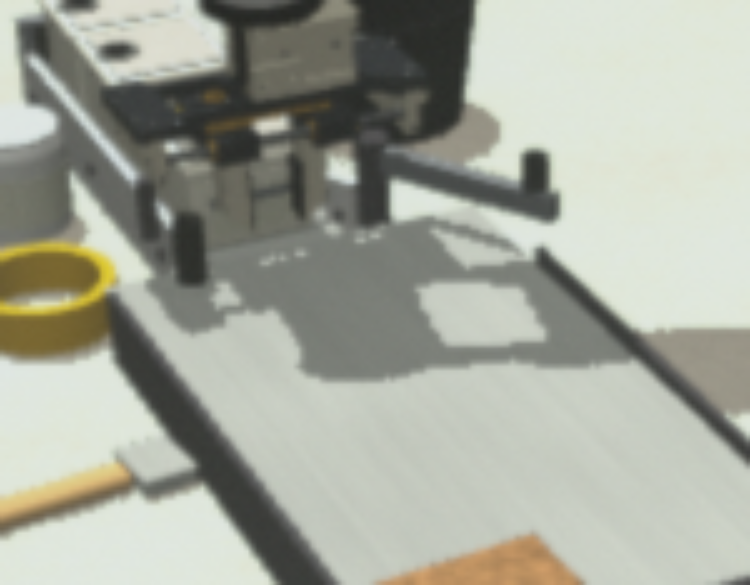

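carry_out(motion=[[0.65,-10,1,0,0],[0.65,-20,1,0,0],[0.65,-30,1,0,0],[0.65,-40,1,0,0],[0.65,-48,2,0,0],[0.65,-53,2,0,0],[0.65,-55,2,0,0]])

```text
time: 47.68
tool_pos: [609.8, -129.6, 70.5]
tcp_rot: [3.13, -0.005, 1.508]
contact_force: [2.6, 18.6, 2.3]
grip_width: 32.1
```

carry_out(motion=[[0.65,-1,0,0,0],[0.65,-2,0,0,0],[0.65,-2,0,0,0]])

```text
time: 48.05
tool_pos: [609.8, -129.4, 70.5]
tcp_rot: [3.13, -0.008, 1.508]
contact_force: [0.8, 10.5, 0.1]
grip_width: 32.1
```

carry_out(motion=[[0.65,5,0,0,0],[0.65,15,0,-10,0],[0.65,25,0,-50,0],[0.65,50,0,-100,0],[0.65,110,0,-110,0],[0.65,170,0,-110,0],[0.65,220,0,-110,0]])

```text
time: 48.92
tool_pos: [622.4, 91.5, 183.8]
tcp_rot: [3.128, -0.008, 1.508]
contact_force: [0.7, 0.4, 0.1]
grip_width: 32.2
```

Run:
```python
from h import *
st();tubs()
c=cap('top');cv2.imwrite('pics/c7.png',cv2.resize(c['color'][140:290,215:545],None,fx=2.4,fy=2.4)[...,::-1])
```

```text
t 48.92 tcp [622.4  91.5 183.8] track [  1.5 153.4] yaw 86.4 F [0.7 0.4 0.1] w 32.2
tub track c=(5,-210) size 264x91 ang -1.0
caps track [(np.float64(34.0), np.float64(-125.0)), (np.float64(32.0), np.float64(-214.0)), (np.float64(32.0), np.float64(-305.0))]
```

View pics/c7.png

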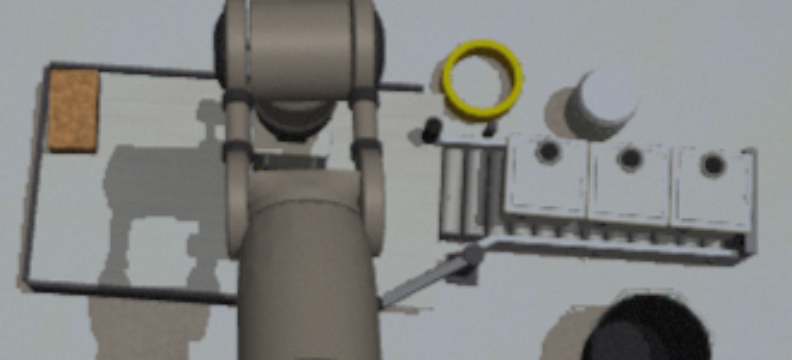

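Run:
```python
from h import *
mv(-149.5,57.5,170,118)
```

```text
to (-150,58,170): d= [ -98.5 -151.1   10.4] spin -31.3 rows>=2.9
```

carry_out(motion=[[0.6,-24,-38,0,-10],[0.6,-50,-76,0,-20],[0.6,-75,-114,0,-30],[0.6,-98,-151,10,-31],[0.6,-98,-151,10,-31],[0.6,-98,-151,10,-31]])

```text
time: 49.78
tool_pos: [467.0, 5.1, 171.4]
tcp_rot: [3.123, 0.0, 2.053]
contact_force: [-0.0, -0.3, 0.2]
grip_width: 36.5
```

Run:
```python
from h import *
st();mv(-149.5,57.5,104,118)
```

```text
t 49.77 tcp [467.    5.1 171.4] track [-148.3   57.6] yaw 117.7 F [-0.  -0.3  0.2] w 36.5
to (-150,58,104): d= [ 0.5 -2.3 67.4] spin -0.3 rows>=1.1
```

carry_out(motion=[[0.6,1,-2,0,0],[0.6,1,-2,25,0],[0.6,1,-2,50,0],[0.6,1,-2,66,0],[0.6,1,-2,66,0]])

```text
time: 50.4
tool_pos: [465.8, 5.9, 104.5]
tcp_rot: [3.125, -0.001, 2.054]
contact_force: [-0.1, 0.0, -0.3]
grip_width: 36.7
```

Run:
```python
from h import *
st();gatearc(np.arange(2.0,1.0,-.12))
c=cap('scene');cv2.imwrite('pics/d1s.png',cv2.resize(c['color'][180:310,230:380],None,fx=5,fy=4.5)[...,::-1])
```

```text
t 50.40 tcp [465.8   5.9 104.5] track [-149.6   58.4] yaw 117.7 F [-0.1  0.  -0.3] w 36.7
to (-136,65,104): d= [-1.5 14.4  0.8] spin 6.4 rows>=0.6
to (-122,70,104): d= [-4.2 29.3  1. ] spin 13.2 rows>=1.2
to (-108,74,104): d= [-8.6 43.7  1.3] spin 20.1 rows>=1.9
to (-93,76,104): d= [-14.7  57.6   1.5] spin 27.0 rows>=2.5
to (-78,76,104): d= [-22.4  70.6   1.7] spin 33.9 rows>=3.2
to (-63,74,104): d= [-31.6  82.5   1.9] spin 40.7 rows>=3.8
to (-48,71,104): d= [-42.2  93.3   2.1] spin 47.6 rows>=4.4
to (-34,66,104): d= [-53.9 102.8   2.2] spin 54.5 rows>=5.1
to (-20,59,104): d= [-66.8 110.7   2.3] spin 61.4 rows>=5.7
```

View pics/d1s.png

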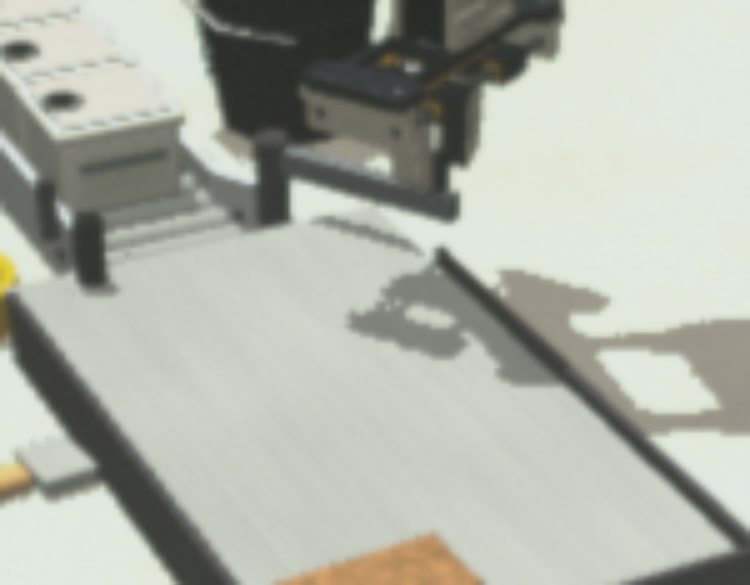

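Knob is caged between the fingers. Swinging the gate shut.

carry_out(motion=[[0.6,-1,14,0,6],[0.6,-4,29,0,13],[0.6,-9,44,0,20],[0.6,-15,58,0,27],[0.6,-22,71,0,34],[0.6,-32,83,1,41],[0.6,-42,93,1,48],[0.6,-54,103,1,54],[0.6,-67,111,1,61],[0.6,-67,111,1,61]])

```text
time: 51.7
tool_pos: [596.9, -2.3, 107.2]
tcp_rot: [3.131, -0.016, 0.99]
contact_force: [-0.6, 0.4, 0.1]
grip_width: 36.7
```

Run:
```python
from h import *
st();gatearc(np.r_[np.arange(.92,.06,-.12),0,-.06])
```

```text
t 51.70 tcp [596.9  -2.3 107.2] track [-18.2  58.2] yaw 56.7 F [-0.6  0.4  0.1] w 36.7
to (-8,50,104): d= [-1.8 13.1  3.3] spin 7.3 rows>=0.7
to (4,40,104): d= [-4.7 27.9  3.4] spin 14.1 rows>=1.3
to (14,29,104): d= [-9.3 42.3  3.5] spin 21.0 rows>=2.0
to (23,17,104): d= [-15.6  56.    3.5] spin 27.9 rows>=2.6
to (30,4,104): d= [-23.5  68.9   3.6] spin 34.8 rows>=3.2
to (36,-10,104): d= [-32.9  80.7   3.5] spin 41.6 rows>=3.9
to (39,-25,104): d= [-43.7  91.3   3.5] spin 48.5 rows>=4.5
to (42,-40,104): d= [-55.6 100.6   3.4] spin 55.4 rows>=5.2
to (42,-50,104): d= [-64.1 105.9   3.3] spin 60.0 rows>=5.6
to (42,-58,104): d= [-70.8 109.5   3.2] spin 63.4 rows>=5.9
```

carry_out(motion=[[0.6,-2,13,0,7],[0.6,-5,28,0,14],[0.6,-9,42,1,21],[0.6,-16,56,2,28],[0.6,-23,69,2,35],[0.6,-23,69,2,35],[0.6,-23,69,-20,35],[0.6,-23,69,-50,35]])

```text
time: 52.7
tool_pos: [640.1, -58.7, 157.6]
tcp_rot: [-3.14, -0.018, 0.384]
contact_force: [0.7, -0.5, 0.8]
grip_width: 37.0
```

Run:
```python
from h import *
st();mv(30,48,150,86.5)
c=cap('scene');cv2.imwrite('pics/d2s.png',cv2.resize(c['color'][180:310,210:360],None,fx=5,fy=4.5)[...,::-1])
```

```text
t 52.70 tcp [640.1 -58.7 157.6] track [28.3  4.5] yaw 22.0 F [ 0.7 -0.5  0.8] w 37.0
to (30,48,150): d= [ 20.1 -38.5   8. ] spin -64.5 rows>=6.0
```

View pics/d2s.png

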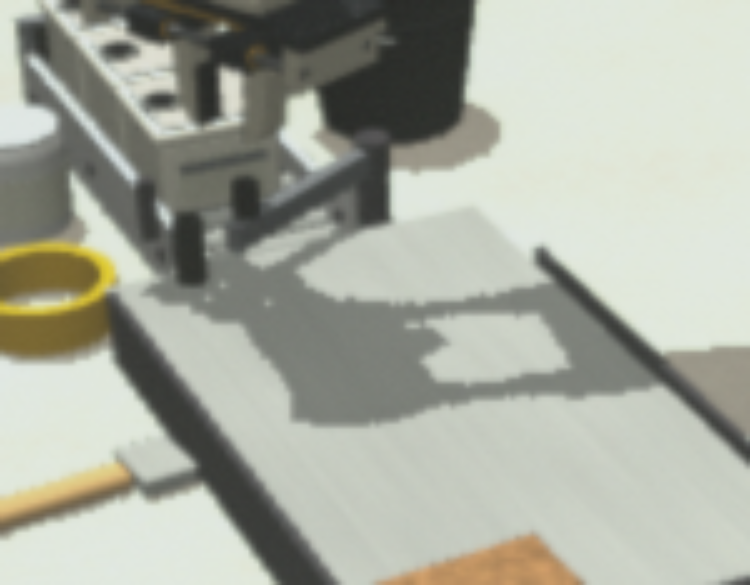

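Gate is nearly shut, at about 0.45 rad. I'll finish with closed fingers pushing from the plate side.

carry_out(motion=[[0.8,4,-8,-10,-10],[1,8,-15,-10,-20],[1,12,-22,-10,-30],[1,15,-30,-10,-40],[1,18,-36,-10,-50],[1,21,-42,-10,-60],[1,22,-44,0,-64],[1,22,-44,0,-64]])

```text
time: 53.75
tool_pos: [645.3, -9.0, 162.8]
tcp_rot: [3.12, -0.009, 1.505]
contact_force: [-0.6, 0.1, 0.6]
grip_width: 0.5
```

Run:
```python
from h import *
st();mv(32,52,106,86.5);mv(33,-31.5,106,86.5)
```

```text
t 53.75 tcp [645.3  -9.  162.8] track [30.6 54.4] yaw 86.2 F [-0.6  0.1  0.6] w 0.5
to (32,52,106): d= [-2.9  0.2 56.8] spin -0.3 rows>=0.9
to (33,-32,106): d= [-86.4   1.6  56.1] spin -0.3 rows>=1.6
```

carry_out(motion=[[1,0,0,30,0],[1,0,0,56,0],[1,-15,0,57,0],[1,-28,0,57,0],[1,-40,0,57,0],[1,-52,0,57,0],[1,-64,1,57,0],[1,-75,1,57,0],[1,-82,1,57,0],[1,-85,1,57,0]])

```text
time: 55.0
tool_pos: [641.9, -93.8, 105.0]
tcp_rot: [3.12, -0.009, 1.504]
contact_force: [1.5, 5.7, 1.1]
grip_width: 0.1
```

carry_out(motion=[[1,-2,0,0,0],[1,-3,0,0,0],[1,-3,0,0,0]])

```text
time: 55.38
tool_pos: [641.9, -93.9, 105.0]
tcp_rot: [3.12, -0.013, 1.505]
contact_force: [1.1, 8.8, 1.1]
grip_width: 0.3
```

Run:
```python
from h import *
st()
```

```text
t 55.38 tcp [641.9 -93.9 105. ] track [ 32.3 -30.5] yaw 86.3 F [1.1 8.8 1.1] w 0.3
```

Gate has hit its stop (8.8 N with no movement). Back off gently, rise and move clear to look.

carry_out(motion=[[1,3,0,0,0],[1,15,0,0,0],[1,30,0,-40,0],[1,60,0,-90,0],[1,110,0,-110,0],[1,170,0,-110,0],[1,230,0,-110,0],[1,280,-30,-110,0]])

```text
time: 56.38
tool_pos: [628.0, 188.7, 217.2]
tcp_rot: [3.12, -0.013, 1.506]
contact_force: [0.4, 0.8, -0.2]
grip_width: 0.3
```

Run:
```python
from h import *
st();o,k=tubs()
c=cap('top');cv2.imwrite('pics/e1.png',cv2.resize(c['color'][140:290,215:545],None,fx=2.4,fy=2.4)[...,::-1])
g=cv2.cvtColor(c['color'],cv2.COLOR_RGB2GRAY)
cv2.imwrite('pics/e1g.png',cv2.convertScaleAbs(cv2.resize(g[180:255,375:450],None,fx=8,fy=8,interpolation=cv2.INTER_NEAREST),alpha=1.4))
c=cap('scene','e1s')
```

```text
t 56.38 tcp [628.  188.7 217.2] track [  1.2 250.8] yaw 86.3 F [ 0.4  0.8 -0.2] w 0.3
tub track c=(5,-210) size 264x91 ang -0.8
caps track [(np.float64(40.0), np.float64(-49.0)), (np.float64(34.0), np.float64(-125.0)), (np.float64(32.0), np.float64(-214.0)), (np.float64(32.0), np.float64(-305.0))]
```

View pics/e1.png

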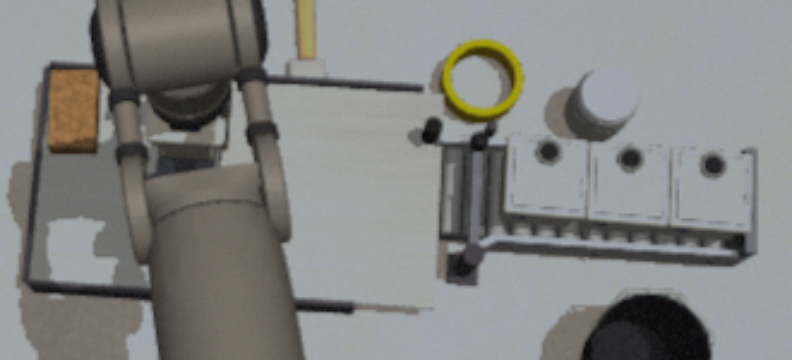

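View pics/e1g.png

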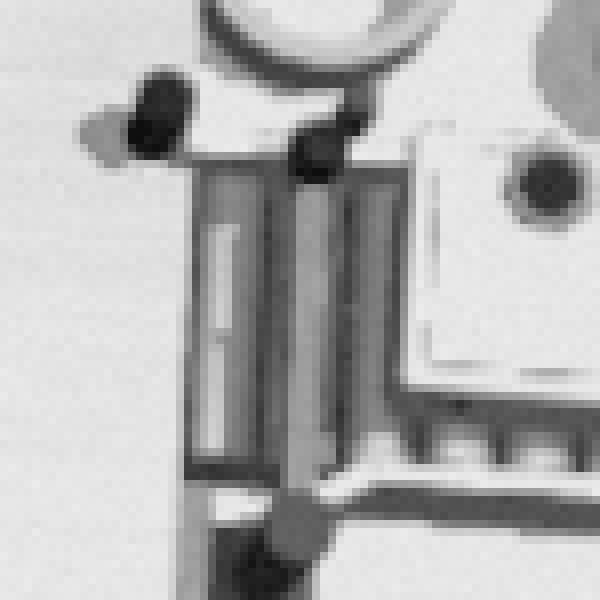

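View pics/e1s.png

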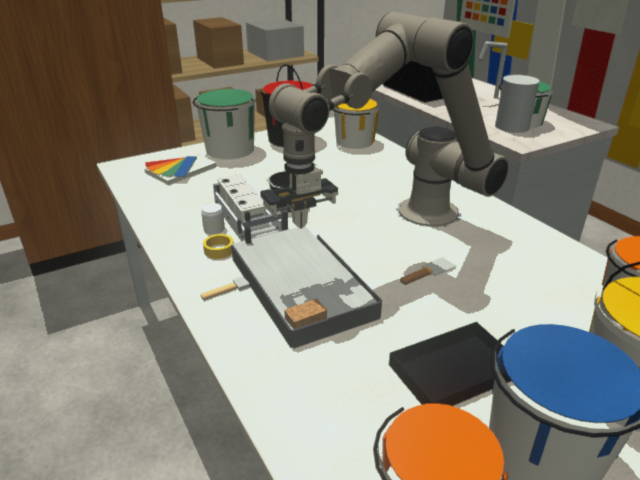

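The knob is at track (40,-49), so the gate angle is about 0.01 rad. The tubs are closed up, and nothing else has visibly moved. Handing in.

Run:
```python
from plant import bot
print(bot.close_job())
```

```text
the job is handed in; nothing more can be done
None
```

All three tubs are in the bay with the gate shut, and I handed the job in at about 56 s of the 210 s allowed. No verdict was reported.

**What I did**
- Swung the gate open by its knob.
- Turned each tub a quarter turn against the corner post and pushed it along the rollers to the end stop or the tub in front. The second and third tubs were first slid across the plate to line up with the post.
- Swung the gate shut again.
- One tub was knocked about 27 mm along the plate before its turn. I measured it again before moving it.

**Last checks (top camera)**

| Check | Measured | Required |
|---|---|---|
| Cap positions along the lane (track y) | -305, -214 and -125 mm | each tub past -105 mm, first past -290 mm |
| Cap x (far side) | 32–34 mm | above 12 mm |
| Row distance from the lane's centre line | about 5 mm (6–8 mm judged from the caps) | within 20 mm |
| Row squareness | within about 1° | within 8° |
| Spacing between tubs | about 90 mm | below 105 mm |
| Gate angle | about 0.01 rad | below 0.10 rad |

- **Gate:** it sat hard against its stop under a 9 N push.
- **Other items:** they looked unmoved in the pictures; I did not measure them again.
- **Robot:** it is clear of everything.
- **Squareness:** I measured it over the three tubs together, not tub by tub, because they touch and show as one shape in the image.

No check failed. The only small disagreement was early on: estimates of the bench unit's position from different features differed by up to about 5 mm.

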